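# Set a pack of boards in the gluing clamp and draw it tight with the turnbuckle

### The job

Move the three boards from the wooden cradle into the gluing clamp: stand them on edge side by side, seated right down on its floor between the two end stops. Then turn the turnbuckle sleeve by its tommy bars, so that both beams draw in together, until it goes tight and the boards stand upright and firmly clamped between the two wooden jaws. Leave the glue bottle, spring clamp, tape measure and marker where they are.

Things in the scene. Friction and masses are not known exactly. Their poses are not given: they have to be found in the camera images.
- clamp: Gluing clamp fixed to the worktop: grey base plate 200 x 184 x 10 mm with two dark blue beams that carry wooden jaws. Origin on the worktop under the middle of the pocket. y: along the pocket (the boards' length) towards the turnbuckle, which overhangs the base at the +y end; x: across, the way the beams move; z up
- pocket (a point): Point on the pocket's floor (top of the base plate, 10 mm above the worktop) midway between the two dark steel end stops and the jaws; axes as the clamp's. Stops: 144 mm apart inside along y (boards are 140), 30 mm wide, 10 mm thick, 24 mm high above this floor. The pile enters easily with one end first, tilted about 10 degrees
- turnbuckle (a point): Centre of the turnbuckle sleeve, 145 mm from the pocket's middle along the clamp's +y, 66 mm above the worktop; axes as the clamp's. Dark hexagonal sleeve, axis along x, 68 mm long, 27 mm thick, collar 35 mm. Four steel tommy bars 90 degrees apart, 10 mm thick, tips 55 mm from the axis, in the plane x = 0. A threaded rod runs from each end to a beam
- sleeve (a joint): Turn q of the sleeve, rad, starts at 0 to 3. Growing = tightening: bars on the clamp's +y side (away from the boards) go down. Bars point at k x 90 degrees - q, measured from the clamp's +y towards up. Each rad draws each beam in by 1.6 mm. Stays where left; turns with about 0.28 N m (7 N on a bar) until the jaws meet the boards at about 5.6, then goes stiff within 0.1 rad: firm at 12 N or more
- jaw_front (a joint): Inward travel of the front beam (clamp's -x side), m; moves only with the sleeve. At 0 its wooden jaw is 27 mm from the pocket's middle plane, at 0.009 it meets a centred pile of 36 mm. Jaw and beam: 18 to 52 mm above the worktop; jaw 138 mm long, beam from y = -90 to +172 mm, outer face 79 mm from the middle plane at 0
- jaw_rear (a joint): The same for the rear beam (clamp's +x side). On each beam beside the turnbuckle stands a dark blue lug plate, 36 mm wide, up to 86 mm above the worktop, inner face 59 mm from the sleeve's centre along x at 0, with nuts and rod end out to 84 mm
- cradle: Low wooden cradle fixed to the worktop, 61 x 150 mm, the boards stand in it on edge. Origin on the worktop under its middle, y along the boards. Floor 8 mm above the worktop; two side rails 41 mm apart inside, 34 mm high; ends open. Obstacles on the way to the clamp: a bench vice 120 mm high (world x up to 0.45) and a wall cabinet (x from 0.598, z from 0.447); a straight line 0.2 m up clears both
- board_a: Plain wooden board, 12 mm thick (its x), 140 mm long (its y), 90 mm high (its z), 120 g, on edge in the cradle on its -x side. Origin at the middle of its lower edge. The three boards are alike and stand side by side with 0.5 mm gaps, a pile 37 mm thick. Their order and which way round they go into the clamp do not matter
- board_b: The middle board, as board_a (mass 80 to 170 g)
- board_c: The third board, on the cradle's +x side, as board_a
- glue_bottle: White glue bottle with a red tip, 38 mm diameter, 113 mm high, standing; origin under its middle. To be left alone
- spring_clamp: Red spring clamp lying on its side, 67 x 109 x 24 mm; origin under its middle. To be left alone
- tape_measure: Yellow tape measure, 36 x 82 x 66 mm, standing; origin under its middle. To be left alone
- marker: Grey marker pen with black cap, 18 x 131 x 16 mm, lying along its y; origin under its middle. To be left alone
Not all that is in view belongs to the job. What is shaped like the board_c but red is not meant.

How it is judged (in metres and radians):
On the way, in this order (a step that is already met when the one before it is completed fails the run):
1. all three boards stand on edge in the pocket, down on its floor between the end stops (z of board_a in the frame of pocket between -0.003 and 0.004 m and x of board_a in the frame of pocket between -0.026 and 0.026 m and y of board_a in the frame of pocket between -0.004 and 0.004 m and angle between each of board_a, board_b, board_c's own z axis and vertical below 0.6 rad and angle between the y axis of each of board_a, board_b, board_c and the y axis of clamp, either way round below 0.12 rad and z of board_b in the frame of pocket between -0.003 and 0.004 m and x of board_b in the frame of pocket between -0.026 and 0.026 m and y of board_b in the frame of pocket between -0.004 and 0.004 m and z of board_c in the frame of pocket between -0.003 and 0.004 m and x of board_c in the frame of pocket between -0.026 and 0.026 m and y of board_c in the frame of pocket between -0.004 and 0.004 m), for 0.2 s.
2. both jaws have been drawn in by the sleeve onto the boards ((contact force between jaw_front and board_a above 20 N or contact force between jaw_front and board_b above 20 N or contact force between jaw_front and board_c above 20 N) and (contact force between jaw_rear and board_a above 20 N or contact force between jaw_rear and board_b above 20 N or contact force between jaw_rear and board_c above 20 N)), for 0.2 s.
At the end, for the whole second after the job is handed in: All three boards stand in the clamp's pocket, upright within 3.5 degrees, down on its floor within 4 mm, centred lengthwise within 4 mm and lined up with the clamp, at rest, and each wooden jaw presses on the board next to it with more than 20 N (all of step 2 and z of board_a in the frame of pocket between -0.003 and 0.004 m and x of board_a in the frame of pocket between -0.018 and 0.018 m and y of board_a in the frame of pocket between -0.004 and 0.004 m and angle between each of board_a, board_b, board_c's own z axis and vertical below 0.06 rad and angle between the y axis of each of board_a, board_b, board_c and the y axis of clamp, either way round below 0.12 rad and z of board_b in the frame of pocket between -0.003 and 0.004 m and x of board_b in the frame of pocket between -0.018 and 0.018 m and y of board_b in the frame of pocket between -0.004 and 0.004 m and z of board_c in the frame of pocket between -0.003 and 0.004 m and x of board_c in the frame of pocket between -0.018 and 0.018 m and y of board_c in the frame of pocket between -0.004 and 0.004 m and linear speed of each of board_a, board_b, board_c below 0.02 m/s); the robot touches nothing.
It fails at once if the glue bottle is pushed more than 3 cm from its place (distance of glue_bottle from where it was at the start of the episode above 0.03 m).
It fails at once if the spring clamp is pushed more than 3 cm from its place (distance of spring_clamp from where it was at the start of the episode above 0.03 m).
It fails at once if the tape measure is pushed more than 3 cm from its place (distance of tape_measure from where it was at the start of the episode above 0.03 m).
It fails at once if the marker is pushed more than 3 cm from its place (distance of marker from where it was at the start of the episode above 0.03 m).
It fails at once if the glue bottle is tipped over (angle between glue_bottle's own z axis and vertical above 0.6 rad).
It also fails if it takes over 69 s, if anything falls off the work surface, if the arm or the gripper's body presses on something with over 40 N, if the wrist force passes 120 N, or if a joint passes its speed limit or range.

### The arm

A 7-joint arm with a two-finger parallel gripper is mounted at the origin on a cart in front of the work surface, level with it; the furniture and walls round the work are solid. World frame = base frame: x ahead of the robot, y to its left, z up, the work surface at z = 0. Lengths are in mm, angles in rad, forces in N, time in s.
With the tool pointing down it reaches from about 400 to 875 mm from the base axis. Payload 4.4 kg.
Tool frame: the origin (TCP) lies midway between the tips of the shut fingers; the grasp point (between the pads) lies 19 mm behind it; z points along the fingers, y is the line along which they close (so a half turn about z gives the same grasp; the last joint's range is limited). The gripper opens to 85 mm and grips with 20 to 120 N. Pads are 22 mm wide; open, the fingers measure 114 mm over their backs; the gripper's body (76 mm by 85 mm) begins 54 mm behind the grasp point. The pads swing forward as they close: fully open they stand 13 mm farther back than shut.
Start: joints at [1.06, 0.628, 0.038, 1.517, -0.027, 0.996, -0.02], TCP at [279.709, -586.755, 231.313] pointing down, gripper open.
Joint ranges: [-3.06, 3.06], [-0.37, 2.12], [-1.25, 1.32], [0.18, 2.47], [-1.1, 4.24], [0.23, 1.98], [-2.94, 2.94]. Speed limits (rad/s): [2.57, 2.57, 3.14, 3.14, 3.14, 3.14, 3.14].

### API

Orientations are given as [roll, pitch, yaw] about the fixed x, y, z axes, in that order (R = Rz(yaw) Ry(pitch) Rx(roll)).
In Python, from cell import monitor, cams, ctrl gives the robot as it stands.
- The arm moves only by the tool drive_tool, never from a script. Its argument "motion" is a list of rows, each an object with "fingers": the opening, from 0 (shut) to 1 (fully open); "linear": the shift along the tool's x, y, z in m, a list of three; "twist": the turn about the tool's z in rad. In form: [{"fingers": fingers, "linear": [x, y, z], "twist": twist}, ...]. A call has 1 to 5 rows; each row shifts and turns the commanded pose from where the row before left it, along the tool's axes as they then stand; what a row does not reach is not made up. A row lasts 1/12 s, in which the tool goes at most 41.7 mm and 7.16 degrees, less where a joint would pass 70% of its speed; a pose out of reach is approached as far as the arm can. A call with a gripper value outside its range is refused whole. The fingers move at their own pace and stop on an object; the grip force is fixed at half the most. Time passes only in rows, so rows that do not move let the fingers close. It gives the time, the measured TCP pose, the force, the opening and the grip force at its end, in the units of the state.
- monitor.read_state(): the state, without advancing time (a new reading comes with each control period).
- cams.get_image(name): name is "side" or "top" or "wrist"; returns a dict with "color" (400x640x3 uint8, blue, green, red), "K" (3x3 intrinsics, pixels), "R" (3x3) and "t" (3): a world point X has camera coordinates R X + t. Camera axes: x right, y down, z forward; pixel columns grow to the right and rows downward; lengths in mm; the calibration is good to about 2 mm. The wrist camera is an equidistant fisheye: a pixel r from the principal point sees the ray r / f radians off the axis. A picture is of the moment at which its call begins. There is no depth.
- ctrl.finish_job(): hands the job in; it is judged then, once.
The state is a dict: "clock": time; "qpos": joint angles; "qd": joint speeds; "tau": joint torques, N m; "eef_pos": TCP position; "tool_rot": TCP orientation; "force": force on the tool from outside, world axes, zero at the start; "torque": the same for the moment, N m; "width": finger opening in mm; "gripper_force": force on a finger pad.
Only numpy, scipy, OpenCV 4.12 (cv2) and the standard library are available. Lean on these libraries where they do the work, as an engineer would, in place of code of your own. Each camera call takes 0.05 s, during which the arm holds its last target. There are 200 camera calls.

## Working session

There is one attempt and no reset: what is moved stays moved. The work goes in short steps, Python scripts to look and compute and a tool call to move; the robot and the scene stay as the last step left them, time stands still between calls to the robot, and variables do not carry over. Pictures are saved under pics/ and viewed, at most 10 in all, crops included, and the job is handed in when it is done.

Besides the shell and the picture viewer there is one more tool, called after "Emit:" by a JSON object that holds its "api" and its "payload", one argument or row to a line. drive_tool: Moves the arm, as the interface text tells. Its arguments: {"type":"object","properties":{"motion":{"type":"array"}},"required":["motion"]}

```bash
ls; mkdir -p pics; cat > h.py <<'E'
import numpy as np, cv2
from cell import monitor, cams, ctrl
def grab(n,f):
    im=cams.get_image(n); cv2.imwrite('pics/'+f+'.png',im['color']); np.savez('pics/'+f+'.npz',K=im['K'],R=im['R'],t=im['t'])
def load(f):
    d=np.load('pics/'+f+'.npz'); return d['K'],d['R'],np.array(d['t']).ravel()
def onplane(f,uv,z):
    K,R,t=load(f); d=R.T@np.linalg.inv(K)@np.array([*uv,1.]); c=-R.T@t
    return c+d*(z-c[2])/d[2]
def proj(f,X):
    K,R,t=load(f); p=K@(R@np.array(X,float)+t); return p[:2]/p[2]
E
python3 - <<'E'
from h import *
grab('top','top0');grab('side','side0')
print(monitor.read_state())
for f in('top0','side0'):
    K,R,t=load(f);print(K,R,-R.T@t)
E
```

```text
pics
{'clock': 0.1, 'qpos': array([ 1.06018579,  0.62924261,  0.0384458 ,  1.51826262, -0.02701764,
        0.99633642, -0.01998578]), 'qd': array([-1.16471091e-03, -1.94846311e-03, -1.16177549e-03, -2.82966648e-03,
        1.54639884e-03,  5.16382951e-04,  9.25120926e-05]), 'tau': array([ 3.11626936e-03, -5.64529467e+01,  1.23045053e+00, -1.93972349e+01,
        1.12623084e-02,  5.42037291e-03,  9.63274346e-06]), 'eef_pos': array([ 279.47327024, -586.22112648,  230.48994424]), 'tool_rot': array([-3.13986137e+00,  2.89365337e-06,  4.44814437e-01]), 'force': array([-0.25380796,  0.33639891, -0.90375919]), 'torque': array([ 0.02383   , -0.00129235, -0.03429441]), 'gripper_force': 0.0, 'width': 85.28253354366315}
[[441.91811275   0.         320.68476068]
 [  0.         441.91811275 200.00946134]
 [  0.           0.           1.        ]] [[-1.94244293e-02 -9.99810956e-01 -8.62140719e-04]
 [-9.96791163e-01  1.94327196e-02 -7.76514451e-02]
 [ 7.76535193e-02 -6.48960755e-04 -9.96980195e-01]] [ 428.3195789   -39.90995764 1346.04608049]
[[433.20830809   0.         313.37223606]
 [  0.         433.20830809 199.5546778 ]
 [  0.           0.           1.        ]] [[ 0.24599213 -0.96910705  0.01787164]
 [-0.45108667 -0.13078191 -0.88284591]
 [ 0.85790949  0.20911149 -0.46932259]] [-804.04013295 -393.29719993  813.91200599]
```

View pics/top0.png

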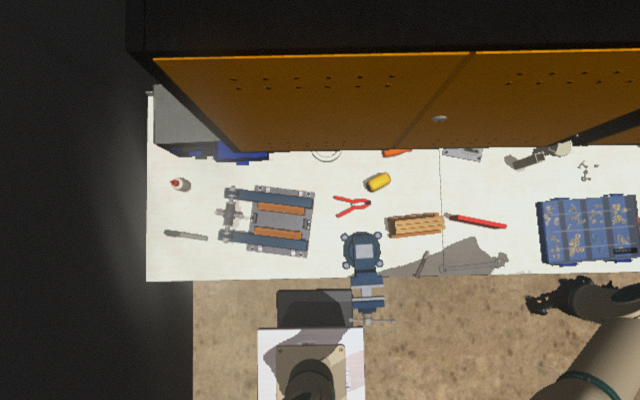

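View pics/side0.png

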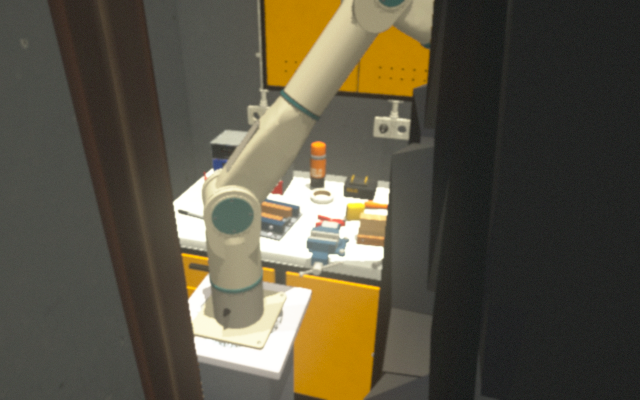

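Top view: pile in the cradle at about (416,225); a red board-like thing at (475,220) (the decoy); clamp at (268,222), with its turnbuckle at (229,213). Bottle at (178,184), spring clamp (350,206), tape measure (378,182), marker (186,235). Candidates for the boards are the wooden pile (416,225) and the red one (475,220); I choose the wooden pile. Close crops follow.

```bash
python3 - <<'E'
from h import *
im=cv2.imread('pics/top0.png')
c=cv2.resize(im[175:265,375:515],None,fx=5.5,fy=5.5,interpolation=cv2.INTER_CUBIC);cv2.imwrite('pics/c1.png',c)
c=cv2.resize(im[165:265,205:330],None,fx=6,fy=6,interpolation=cv2.INTER_CUBIC);cv2.imwrite('pics/c2.png',c)
E
```

```text
(no output)
```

View pics/c1.png

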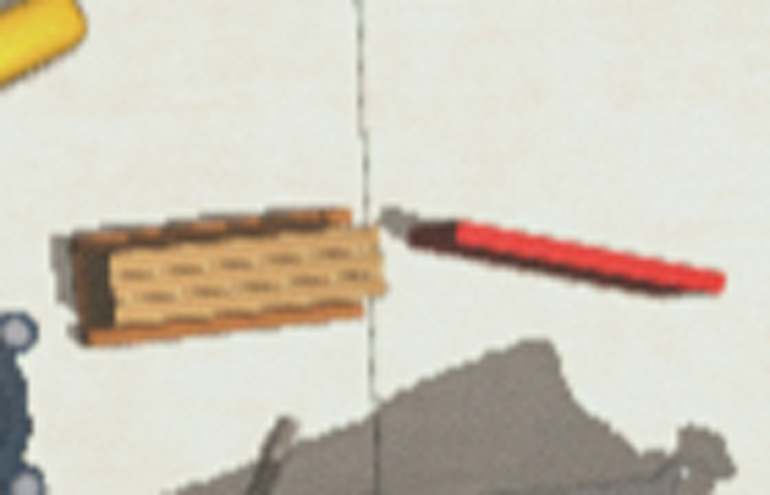

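View pics/c2.png

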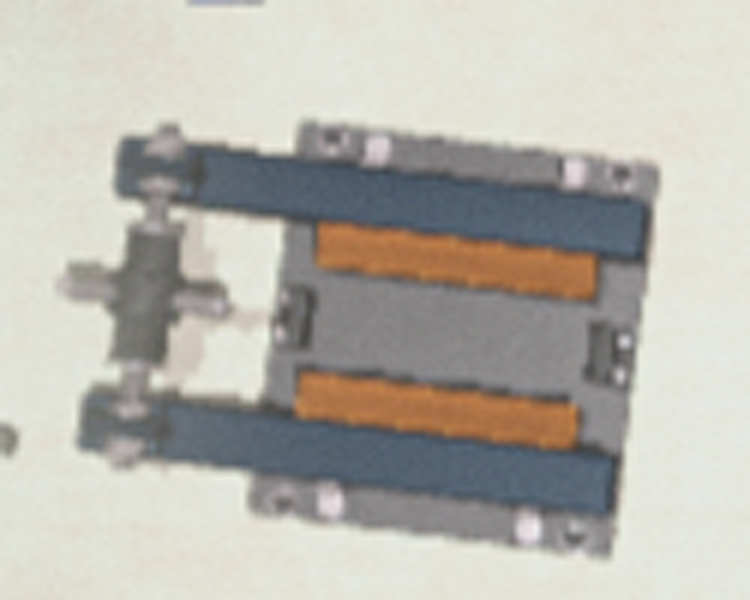

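Crop 1: a pile of three plain boards in the wooden cradle (corners (110,250),(383,228),(385,293),(112,325)); the separate red board lies apart, so it's the decoy. Crop 2: the clamp, with base corners (303,125),(657,165),(612,553),(252,510), jaws at rows ~245 and ~405, turnbuckle centre ~(145,293), to the left.

```bash
cat >> h.py <<'E'
from scipy.optimize import least_squares
def fit(f,pts,uv,x0):
    pts=np.array(pts,float);uv=np.array(uv,float)
    def g(p):
        c,s=np.cos(p[2]),np.sin(p[2])
        return np.ravel([proj(f,[p[0]+c*a-s*b,p[1]+s*a+c*b,z])-w for (a,b,z),w in zip(pts,uv)])
    r=least_squares(g,x0,x_scale=[10,10,.1]);return r.x,r.fun.reshape(-1,2).round(2)
E
python3 - <<'E'
from h import *
# pile; clamp x=+x world, y=+y(left)
c1=lambda u,v:(375+u/5.5,175+v/5.5); c2=lambda u,v:(205+u/6-.4,165+v/6-.4)
p,r=fit('top0',[(18.5,70,98),(18.5,-70,98),(-18.5,-70,98),(-18.5,70,98)],[c1(110,248),c1(380,227),c1(385,293),c1(112,325)],[500,-250,0]);print('pile',p,r.tolist())
p,r=fit('top0',[(30.5,75,34),(30.5,-75,34),(-30.5,-75,34),(-30.5,75,34)],[c1(75,235),c1(350,210),c1(363,312),c1(85,342)],[500,-250,0]);print('cradle',p,r.tolist())
p,r=fit('top0',[(92,100,10),(92,-100,10),(-92,-100,10),(-92,100,10)],[c2(303,123),c2(658,163),c2(612,555),c2(250,512)],[450,100,0]);print('clampbase',p,r.tolist())
p,r=fit('top0',[(27,69,52),(27,-69,52),(-27,-69,52),(-27,69,52),(79,-90,52),(-79,-90,52)],[c2(316,268),c2(595,300),c2(578,406),c2(298,373),c2(648,205),c2(612,512)],[450,100,0]);print('jaws',p,r.tolist())
for uv in [(145,293)]: print('tb',onplane('top0',c2(*uv),66))
E
```

```text
pile [ 4.50329060e+02 -3.19010486e+02  7.34085015e-02] [[-0.51, 0.35], [-0.3, -0.43], [0.29, 0.64], [0.51, -0.56]]
cradle [ 4.50990100e+02 -3.17938929e+02  7.85511465e-02] [[-0.23, -0.56], [-0.03, -0.95], [0.04, 0.99], [0.22, 0.51]]
clampbase [ 4.71691589e+02  8.16940958e+01 -1.37165265e-01] [[-3.42, 1.78], [2.74, 2.8], [3.17, -1.93], [-2.51, -2.63]]
jaws [ 4.70844383e+02  8.22264594e+01 -1.37069854e-01] [[-0.4, -0.51], [-0.19, -0.32], [0.42, 0.37], [0.23, 0.31], [0.2, -1.22], [-0.25, 1.34]]
tb [494.18831749 226.43549644  66.        ]
```

Emit:
{"api": "drive_tool", "payload": {
  "motion": [
    {"fingers": 1,"linear": [0,0,0],"twist": -0.12},
    {"fingers": 1,"linear": [0,0,0],"twist": -0.12},
    {"fingers": 1,"linear": [0,0,0],"twist": -0.12},
    {"fingers": 1,"linear": [0,0,0],"twist": -0.12},
    {"fingers": 1,"linear": [0,0,0],"twist": -0.12}
  ]
}}

```text
clock: 0.52
eef_pos: [279.5, -586.4, 230.8]
tool_rot: [-3.141, -0.001, 1.051]
force: [-0.8, 0.4, 0.2]
width: 85.6
gripper_force: 0.0
```

Emit:
{"api": "drive_tool", "payload": {
  "motion": [
    {"fingers": 1,"linear": [0,0,0],"twist": -0.12},
    {"fingers": 1,"linear": [0,0,0],"twist": -0.12},
    {"fingers": 1,"linear": [0,0,0],"twist": -0.12},
    {"fingers": 1,"linear": [0,0,0],"twist": -0.12},
    {"fingers": 1,"linear": [0,0,0],"twist": -0.12}
  ]
}}

```text
clock: 0.93
eef_pos: [279.5, -586.5, 230.8]
tool_rot: [-3.141, -0.001, 1.651]
force: [-0.7, 0.5, -0.1]
width: 85.5
gripper_force: 0.0
```

Emit:
{"api": "drive_tool", "payload": {
  "motion": [
    {"fingers": 1,"linear": [0.025,0.019,0],"twist": 0},
    {"fingers": 1,"linear": [0.025,0.019,0],"twist": 0},
    {"fingers": 1,"linear": [0.025,0.019,0],"twist": 0},
    {"fingers": 1,"linear": [0.025,0.019,0],"twist": 0},
    {"fingers": 1,"linear": [0.025,0.019,0],"twist": 0}
  ]
}}

```text
clock: 1.35
eef_pos: [365.4, -453.6, 230.9]
tool_rot: [-3.141, -0.001, 1.644]
force: [0.9, -0.3, 0.3]
width: 85.2
gripper_force: 0.0
```

Emit:
{"api": "drive_tool", "payload": {
  "motion": [
    {"fingers": 1,"linear": [0.025,0.019,0],"twist": 0},
    {"fingers": 1,"linear": [0.025,0.019,0],"twist": 0},
    {"fingers": 1,"linear": [0.025,0.019,0],"twist": 0},
    {"fingers": 1,"linear": [0.025,0.019,0],"twist": 0},
    {"fingers": 1,"linear": [0.025,0.019,0],"twist": 0}
  ]
}}

```text
clock: 1.77
eef_pos: [451.0, -322.0, 231.0]
tool_rot: [-3.141, -0.0, 1.645]
force: [0.0, -0.2, 0.0]
width: 85.3
gripper_force: 0.0
```

Emit:
{"api": "drive_tool", "payload": {
  "motion": [
    {"fingers": 1,"linear": [0,0,0],"twist": 0},
    {"fingers": 1,"linear": [0,0,0],"twist": 0}
  ]
}}

```text
clock: 1.93
eef_pos: [451.9, -321.2, 231.2]
tool_rot: [3.141, -0.001, 1.649]
force: [-1.3, -0.3, -0.1]
width: 85.3
gripper_force: 0.0
```

```bash
cat >> h.py <<'E'
def to(x,y,z,yaw):
    s=monitor.read_state();e=s['eef_pos'];o=s['tool_rot']
    d=np.array([x,y,z])-e;c,n=np.cos(yaw),np.sin(yaw)
    print('t',s['clock'],'eef',e.round(1),'rot',o.round(3),'F',s['force'].round(1),'w',round(s['width'],1))
    print('twist first',round(-(yaw-o[2]),3),'then tool shift mm',[round(c*d[0]+n*d[1],1),round(n*d[0]-c*d[1],1),round(-d[2],1)])
E
python3 - <<'E'
from h import *
grab('wrist','w1'); to(450.7,-318.5,60,1.646)
K,R,t=load('w1');print(K,R,-R.T@t)
E
```

```text
t 1.9833 eef [ 450.6 -323.1  231.1] rot [-3.141  0.     1.646] F [-0.8 -0.5 -0.7] w 85.5
twist first 0.0 then tool shift mm [np.float64(4.6), np.float64(0.4), np.float64(171.1)]
[[309.70691629   0.         315.30216348]
 [  0.         309.70691629 196.82444292]
 [  0.           0.           1.        ]] [[ 9.96920345e-01  7.84184848e-02  6.05400994e-04]
 [ 7.53558041e-02 -9.60065119e-01  2.69437323e-01]
 [ 2.17100910e-02 -2.68561929e-01 -9.63017737e-01]] [ 446.10239146 -253.95934099  374.21871028]
```

View pics/w1.png

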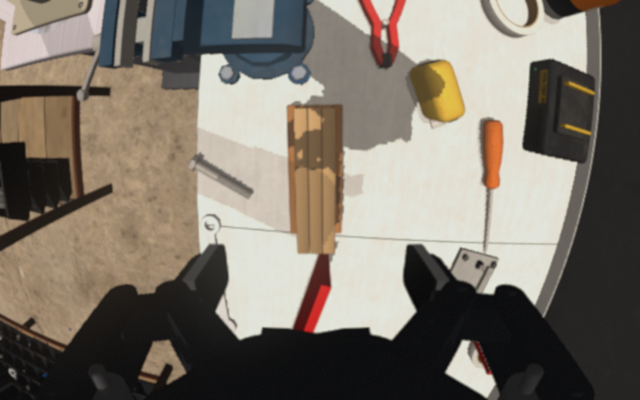

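Wrist view: pile at (290–340, 105–253), fingers at (215,270) and (415,270); red decoy at (320,290).

```bash
python3 - <<'E'
from h import *
im=cv2.imread('pics/w1.png')
c=cv2.resize(im[95:265,255:375],None,fx=3.5,fy=3.5,interpolation=cv2.INTER_CUBIC);cv2.imwrite('pics/c3.png',c)
E
```

```text
(no output)
```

View pics/c3.png

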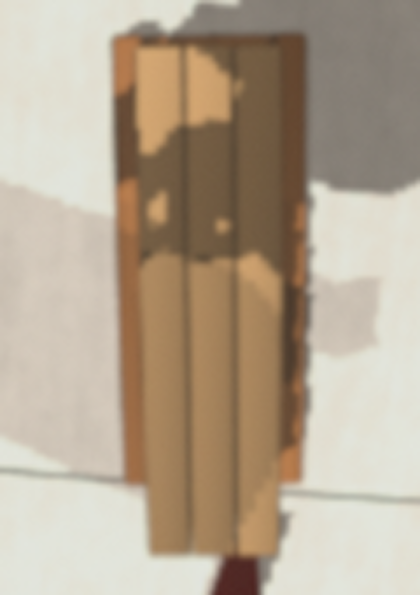

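```bash
cat >> h.py <<'E'
def projw(f,X):
    K,R,t=load(f); c=R@np.array(X,float)+t; r=np.hypot(c[0],c[1]); th=np.arctan2(r,c[2]); return np.array([K[0,2]+K[0,0]*th*c[0]/r,K[1,2]+K[1,1]*th*c[1]/r])
def fitw(f,pts,uv,x0):
    def g(p):
        c,s=np.cos(p[2]),np.sin(p[2])
        return np.ravel([projw(f,[p[0]+c*a-s*b,p[1]+s*a+c*b,z])-np.array(w) for (a,b,z),w in zip(pts,uv)])
    r=least_squares(g,x0,x_scale=[10,10,.1]);return r.x,r.fun.reshape(-1,2).round(2)
E
python3 - <<'E'
from h import *
c=lambda u,v:(255+u/3.5-.36,95+v/3.5-.36)
print(fitw('w1',[(18.5,70,98),(18.5,-70,98),(-18.5,-70,98),(-18.5,70,98)],[c(283,45),c(277,553),c(150,553),c(135,45)],[450,-319,0]))
print(fitw('w1',[(30.5,75,34),(30.5,-75,34),(-30.5,-75,34),(-30.5,75,34)],[c(304,36),c(299,482),c(124,482),c(113,37)],[450,-319,0]))
s=[cams.get_image('wrist') for i in range(5)]
print([(-i['R'].T@np.ravel(i['t'])).round(1).tolist() for i in s]); to(450.7,-318.5,60,1.646)
E
```

```text
(array([ 4.51124011e+02, -3.18930667e+02,  8.63572386e-02]), array([[-0.11, -0.62],
       [ 0.53,  0.43],
       [-0.61,  0.7 ],
       [ 0.18, -0.27]]))
(array([ 4.50713846e+02, -3.19385537e+02,  8.41815907e-02]), array([[ 0.84, -1.08],
       [ 0.64,  1.12],
       [-0.69,  1.39],
       [-0.79, -1.02]]))
[[445.2, -255.7, 374.0], [444.7, -256.8, 374.0], [444.5, -257.3, 374.0], [444.5, -257.4, 374.0], [444.5, -257.4, 374.0]]
t 2.2333 eef [ 449.8 -324.7  231.2] rot [-3.141  0.     1.642] F [ 0.6 -0.   0.6] w 85.5
twist first -0.004 then tool shift mm [np.float64(6.1), np.float64(1.4), np.float64(171.2)]
```

Emit:
{"api": "drive_tool", "payload": {
  "motion": [
    {"fingers": 1,"linear": [0.006,0.0015,0.02],"twist": -0.008},
    {"fingers": 1,"linear": [0,0,0.035],"twist": 0},
    {"fingers": 1,"linear": [0,0,0.035],"twist": 0},
    {"fingers": 1,"linear": [0,0,0.03],"twist": 0},
    {"fingers": 1,"linear": [0,0,0.025],"twist": 0}
  ]
}}

```text
clock: 2.65
eef_pos: [450.4, -317.8, 84.2]
tool_rot: [-3.14, -0.001, 1.651]
force: [-0.1, 0.2, -0.3]
width: 85.7
gripper_force: 0.0
```

Emit:
{"api": "drive_tool", "payload": {
  "motion": [
    {"fingers": 1,"linear": [0,0,0.015],"twist": 0},
    {"fingers": 1,"linear": [0,0,0.01],"twist": 0},
    {"fingers": 1,"linear": [0,0,0],"twist": 0},
    {"fingers": 1,"linear": [0,0,0],"twist": 0},
    {"fingers": 1,"linear": [0,0,0],"twist": 0}
  ]
}}

```text
clock: 3.07
eef_pos: [452.5, -318.0, 62.4]
tool_rot: [3.14, 0.001, 1.652]
force: [0.5, -0.8, 0.1]
width: 85.6
gripper_force: 0.0
```

```bash
python3 - <<'E'
from h import *
to(451,-319,60,1.653)
E
```

```text
t 3.0667 eef [ 452.5 -318.    62.4] rot [3.140e+00 1.000e-03 1.652e+00] F [ 0.5 -0.8  0.1] w 85.6
twist first -0.001 then tool shift mm [np.float64(-0.9), np.float64(-1.6), np.float64(2.4)]
```

Emit:
{"api": "drive_tool", "payload": {
  "motion": [
    {"fingers": 0.3,"linear": [0,-0.001,0.002],"twist": 0},
    {"fingers": 0,"linear": [0,0,0],"twist": 0},
    {"fingers": 0,"linear": [0,0,0],"twist": 0},
    {"fingers": 0,"linear": [0,0,0],"twist": 0},
    {"fingers": 0,"linear": [0,0,0],"twist": 0}
  ]
}}

```text
clock: 3.48
eef_pos: [451.5, -317.6, 60.0]
tool_rot: [3.14, 0.001, 1.653]
force: [-0.1, 0.2, 5.2]
width: 35.2
gripper_force: 61.3
```

Emit:
{"api": "drive_tool", "payload": {
  "motion": [
    {"fingers": 0,"linear": [0,0,0],"twist": 0},
    {"fingers": 0,"linear": [0,0,0],"twist": 0},
    {"fingers": 0,"linear": [0,0,0],"twist": 0},
    {"fingers": 0,"linear": [0,0,0],"twist": 0},
    {"fingers": 0,"linear": [0,0,0],"twist": 0}
  ]
}}

```text
clock: 3.9
eef_pos: [451.4, -317.6, 59.9]
tool_rot: [3.14, 0.001, 1.653]
force: [-1.7, 0.3, 5.7]
width: 35.4
gripper_force: 61.3
```

Emit:
{"api": "drive_tool", "payload": {
  "motion": [
    {"fingers": 0,"linear": [0,0,-0.01],"twist": 0},
    {"fingers": 0,"linear": [0,0,-0.015],"twist": 0},
    {"fingers": 0,"linear": [0,0,-0.02],"twist": 0},
    {"fingers": 0,"linear": [0,0,-0.02],"twist": 0},
    {"fingers": 0,"linear": [0,0,-0.02],"twist": 0}
  ]
}}

```text
clock: 4.32
eef_pos: [449.7, -316.8, 144.8]
tool_rot: [-3.14, -0.002, 1.653]
force: [0.6, 0.6, -2.6]
width: 35.4
gripper_force: 60.4
```

Emit:
{"api": "drive_tool", "payload": {
  "motion": [
    {"fingers": 0,"linear": [0,0,-0.025],"twist": 0},
    {"fingers": 0,"linear": [0,0,-0.025],"twist": 0},
    {"fingers": 0,"linear": [0,0,-0.025],"twist": 0},
    {"fingers": 0,"linear": [0,0,-0.025],"twist": 0},
    {"fingers": 0,"linear": [0,0,-0.015],"twist": 0}
  ]
}}

```text
clock: 4.73
eef_pos: [450.7, -317.3, 261.8]
tool_rot: [3.14, 0.001, 1.653]
force: [0.0, -0.1, -3.7]
width: 35.6
gripper_force: 60.6
```

Emit:
{"api": "drive_tool", "payload": {
  "motion": [
    {"fingers": 0,"linear": [0,0,0],"twist": 0.04},
    {"fingers": 0,"linear": [0,0,0],"twist": 0.05},
    {"fingers": 0,"linear": [0,0,0],"twist": 0.05},
    {"fingers": 0,"linear": [0,0,0],"twist": 0.05},
    {"fingers": 0,"linear": [0,0,0],"twist": 0.03}
  ]
}}

```text
clock: 5.15
eef_pos: [449.6, -316.8, 259.0]
tool_rot: [-3.139, -0.001, 1.43]
force: [0.6, 0.2, -3.5]
width: 35.6
gripper_force: 60.6
```

```bash
python3 - <<'E'
from h import *
to(471,82,262,1.434)
E
```

```text
t 5.15 eef [ 449.6 -316.8  259. ] rot [-3.139e+00 -1.000e-03  1.430e+00] F [ 0.6  0.2 -3.5] w 35.6
twist first -0.004 then tool shift mm [np.float64(398.0), np.float64(-33.2), np.float64(-3.0)]
```

Emit:
{"api": "drive_tool", "payload": {
  "motion": [
    {"fingers": 0,"linear": [0.01,-0.001,0],"twist": 0},
    {"fingers": 0,"linear": [0.018,-0.0015,0],"twist": 0},
    {"fingers": 0,"linear": [0.025,-0.002,0],"twist": 0},
    {"fingers": 0,"linear": [0.03,-0.0025,0],"twist": 0},
    {"fingers": 0,"linear": [0.03,-0.0025,0],"twist": 0}
  ]
}}

```text
clock: 5.57
eef_pos: [455.8, -202.2, 259.0]
tool_rot: [-3.14, -0.001, 1.433]
force: [0.2, 0.4, -3.4]
width: 35.3
gripper_force: 60.6
```

Emit:
{"api": "drive_tool", "payload": {
  "motion": [
    {"fingers": 0,"linear": [0.03,-0.0025,0],"twist": 0},
    {"fingers": 0,"linear": [0.03,-0.0025,0],"twist": 0},
    {"fingers": 0,"linear": [0.03,-0.0025,0],"twist": 0},
    {"fingers": 0,"linear": [0.03,-0.0025,0],"twist": 0},
    {"fingers": 0,"linear": [0.03,-0.0025,0],"twist": 0}
  ]
}}

```text
clock: 5.98
eef_pos: [463.8, -51.6, 259.3]
tool_rot: [-3.14, -0.0, 1.434]
force: [0.0, -0.2, -3.8]
width: 35.1
gripper_force: 60.6
```

Emit:
{"api": "drive_tool", "payload": {
  "motion": [
    {"fingers": 0,"linear": [0.03,-0.0025,0],"twist": 0},
    {"fingers": 0,"linear": [0.03,-0.0025,0],"twist": 0},
    {"fingers": 0,"linear": [0.025,-0.002,0],"twist": 0},
    {"fingers": 0,"linear": [0.02,-0.002,0],"twist": 0},
    {"fingers": 0,"linear": [0.015,-0.001,0],"twist": 0}
  ]
}}

```text
clock: 6.4
eef_pos: [470.2, 69.5, 259.3]
tool_rot: [-3.14, -0.001, 1.437]
force: [-0.2, 0.5, -3.5]
width: 35.2
gripper_force: 60.6
```

Emit:
{"api": "drive_tool", "payload": {
  "motion": [
    {"fingers": 0,"linear": [0.01,-0.001,0],"twist": 0},
    {"fingers": 0,"linear": [0.005,0,0],"twist": 0},
    {"fingers": 0,"linear": [0,0,0],"twist": 0},
    {"fingers": 0,"linear": [0,0,0],"twist": 0},
    {"fingers": 0,"linear": [0,0,0],"twist": 0}
  ]
}}

```text
clock: 6.82
eef_pos: [472.6, 80.0, 259.2]
tool_rot: [-3.141, 0.001, 1.431]
force: [0.9, -0.4, -4.3]
width: 35.5
gripper_force: 60.6
```

```bash
python3 - <<'E'
from h import *
for i in range(5): grab('wrist','w2')
to(471,82,262,1.434)
im=cv2.imread('pics/w2.png');cv2.imwrite('pics/w2b.png',cv2.resize(im[0:400,130:510],None,fx=1.5,fy=1.5,interpolation=cv2.INTER_CUBIC))
E
```

```text
t 7.0667 eef [472.9  80.7 259.3] rot [-3.142  0.     1.432] F [ 0.8  0.4 -4.2] w 35.2
twist first -0.002 then tool shift mm [np.float64(1.0), np.float64(-2.0), np.float64(-2.7)]
```

View pics/w2b.png

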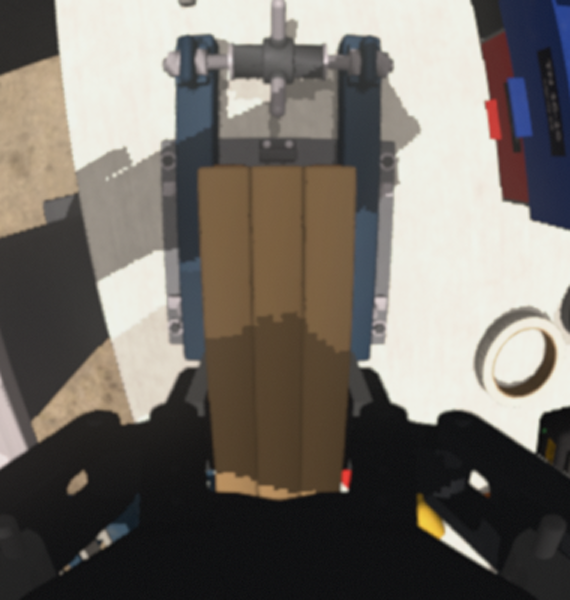

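Wrist view: pile held square (three boards, top +y edge at crop row 167), clamp below aligned; turnbuckle centre (278,62), end stop (260–298,140–163).

```bash
python3 - <<'E'
from h import *
c=lambda u,v:(130+u/1.5-.17,v/1.5-.17)
e=2.5
P=[(100,92,10),(-100,92,10),(-15,82,34),(15,82,34),(79-e,-90,52),(-79+e,-90,52)]
U=[c(397,139),c(162,141),c(260,140),c(298,139),c(369,359),c(186,359)]
x,r=fitw('w2',P,U,[471,82,-.137]);print(x,r.tolist())
for n,p in {'stopin':(0,72,34),'stopinbase':(0,72,10),'tb':(0,145,79),'tip+y':(0,200,66)}.items():
    cs,s=np.cos(x[2]),np.sin(x[2]);q=projw('w2',[x[0]+cs*p[0]-s*p[1],x[1]+s*p[0]+cs*p[1],p[2]]);print(n,((q+.17)-[130,0])*1.5)
zt=297
for zt in(295,297,299):
  x,r=fitw('w2',[(18,70,zt),(-18,70,zt),(18,-70,zt),(-18,-70,zt)][:2],[c(356,166),c(198,168)],[471,82,-.137]);print('pile',zt,x,r.tolist())
K,R,t=load('w2');print(-R.T@t)
E
```

```text
[ 4.73759976e+02  8.56915398e+01 -1.41884768e-01] [[-0.16, -1.4], [-0.82, -3.13], [-0.26, 2.33], [0.04, 3.06], [0.95, -0.55], [0.13, -0.78]]
stopin [278.80556801 156.05229436]
stopinbase [278.76001704 156.79792688]
tb [279.14965076  51.93102646]
tip+y [279.2630098  -12.28512777]
pile 295 [ 4.72964560e+02  7.86417607e+01 -1.27287382e-01] [[-0.5, -0.0], [0.5, -0.01]]
pile 297 [ 4.72967999e+02  7.86360308e+01 -1.27286346e-01] [[0.47, 0.0], [-0.47, 0.01]]
pile 299 [ 4.72971431e+02  7.86303122e+01 -1.27285206e-01] [[1.48, 0.0], [-1.48, 0.04]]
[482.02120694 147.47681084 402.24368574]
```

```bash
python3 - <<'E'
from h import *
g=cv2.cvtColor(cv2.imread('pics/w2.png'),cv2.COLOR_BGR2GRAY)
print('rows 84-116, mean cols 312-321; cols 340-346(plate beside stop); cols 296-300')
for r in range(84,117): print(r,round(r*1.5), g[r,312:321].mean().round(), g[r,334:342].mean().round(), g[r,290:298].mean().round())
print('row100',g[100,295:340].tolist())
c=lambda u,v:(130+u/1.5-.17,v/1.5-.17)
for e in(0,2.5):
 P=[(100,92,10),(-100,92,10),(-15,72,34),(15,72,34),(79-e,-90,52),(-79+e,-90,52)]
 U=[c(397,139),c(162,141),c(260,164),c(298,163),c(369,359),c(186,359)]
 x,r=fitw('w2',P,U,[471,82,-.137]);print(x,r.tolist())
E
```

```text
rows 84-116, mean cols 312-321; cols 340-346(plate beside stop); cols 296-300
84 126 123.0 142.0 144.0
85 128 123.0 143.0 143.0
86 129 123.0 144.0 143.0
87 130 124.0 144.0 142.0
88 132 125.0 144.0 142.0
89 134 126.0 144.0 142.0
90 135 122.0 141.0 136.0
91 136 107.0 128.0 119.0
92 138 85.0 102.0 94.0
93 140 71.0 82.0 80.0
94 141 70.0 78.0 78.0
95 142 71.0 78.0 79.0
96 144 70.0 78.0 79.0
97 146 67.0 78.0 79.0
98 147 63.0 78.0 78.0
99 148 62.0 78.0 78.0
100 150 65.0 78.0 79.0
101 152 66.0 78.0 79.0
102 153 65.0 78.0 78.0
103 154 64.0 77.0 78.0
104 156 64.0 78.0 79.0
105 158 61.0 77.0 78.0
106 159 56.0 78.0 79.0
107 160 56.0 78.0 78.0
108 162 63.0 76.0 77.0
109 164 71.0 74.0 75.0
110 165 79.0 77.0 75.0
111 166 90.0 88.0 80.0
112 168 97.0 96.0 86.0
113 170 100.0 100.0 90.0
114 171 102.0 101.0 92.0
115 172 102.0 101.0 92.0
116 174 101.0 101.0 92.0
row100 [79, 78, 79, 79, 78, 79, 77, 73, 67, 65, 66, 66, 65, 66, 64, 65, 66, 65, 65, 66, 65, 66, 65, 65, 65, 65, 66, 66, 65, 65, 65, 64, 67, 72, 77, 77, 78, 77, 77, 78, 77, 78, 78, 78, 78]
[ 4.73277206e+02  8.21680239e+01 -1.41894214e-01] [[-0.18, 1.33], [-0.78, -0.4], [-0.24, -2.29], [-0.0, -1.56], [2.71, 2.02], [-1.61, 1.78]]
[ 4.73286212e+02  8.22449464e+01 -1.41909101e-01] [[-0.18, 1.27], [-0.78, -0.46], [-0.24, -2.36], [-0.0, -1.62], [0.76, 2.0], [0.33, 1.76]]
```

```bash
python3 - <<'E'
from h import *
c2=lambda u,v:(205+u/6-.4,165+v/6-.4)
p,r=fit('top0',[(100,92,10),(100,-92,10),(-100,-92,10),(-100,92,10)],[c2(303,123),c2(658,163),c2(612,555),c2(250,512)],[450,100,0]);print('clampbase',p,r.tolist())
g=cv2.cvtColor(cv2.imread('pics/w2.png'),cv2.COLOR_BGR2GRAY).astype(float)
def edge(cols,r0,r1):
    s=g[r0:r1,cols[0]:cols[1]].mean(1);m=(s[:2].mean()+s[-2:].mean())/2;i=np.where(np.diff(np.sign(s-m)))[0][0];return r0+i+(m-s[i])/(s[i+1]-s[i])
def raypt(f,uv,z):
    K,R,t=load(f);d=(np.array(uv)-K[:2,2])/K[0,0];th=np.hypot(*d);v=R.T@np.array([*(d/th*np.sin(th)),np.cos(th)]);c=-R.T@t;return c+v*(z-c[2])/v[2]
yaw=-.138;Y=np.array([-np.sin(yaw),np.cos(yaw)])
for cols in((290,298),(334,342)):
    r=edge(cols,86,97);q=raypt('w2',(np.mean(cols)-.5,r),10)
    r2=edge(cols,109,116);q2=raypt('w2',(np.mean(cols)-.5,r2),297)
    print(r,q,r2,q2,'pile end along Y minus plate edge (want -22):',(q2-q)[:2]@Y)
r=edge((312,320),107,111);q=raypt('w2',(315.5,r),34);r2=edge((312,320),110,116);q2=raypt('w2',(315.5,r2),297);print(r,r2,'want -2',(q2-q)[:2]@Y)
E
```

```text
clampbase [ 4.71815951e+02  8.16591029e+01 -1.36765402e-01] [[-0.48, -0.54], [0.44, -0.16], [0.23, 0.37], [-0.2, 0.32]]
91.33419689119171 [458.89828406 177.40512857  10.        ] 111.57 [474.82434097 148.68091305 297.        ] pile end along Y minus plate edge (want -22): -26.260310646199283
91.64810426540285 [513.17657015 169.38224118  10.        ] 111.10507246376811 [489.48944822 146.78147426 297.        ] pile end along Y minus plate edge (want -22): -25.644361196252067
108.53333333333333 111.47272727272727 want -2 -3.9361155883820707
```

Emit:
{"api": "drive_tool", "payload": {
  "motion": [
    {"fingers": 0,"linear": [0.003,-0.001,0.02],"twist": 0},
    {"fingers": 0,"linear": [0,0,0.03],"twist": 0},
    {"fingers": 0,"linear": [0,0,0.03],"twist": 0},
    {"fingers": 0,"linear": [0,0,0.03],"twist": 0},
    {"fingers": 0,"linear": [0,0,0.025],"twist": 0}
  ]
}}

```text
clock: 7.48
eef_pos: [472.0, 84.1, 122.8]
tool_rot: [-3.141, 0.0, 1.432]
force: [1.0, 0.4, -3.7]
width: 35.7
gripper_force: 60.6
```

Emit:
{"api": "drive_tool", "payload": {
  "motion": [
    {"fingers": 0,"linear": [0,0,0.015],"twist": 0},
    {"fingers": 0,"linear": [0,0,0.01],"twist": 0},
    {"fingers": 0,"linear": [0,0,0],"twist": 0},
    {"fingers": 0,"linear": [0,0,0],"twist": 0},
    {"fingers": 0,"linear": [0,0,0],"twist": 0}
  ]
}}

```text
clock: 7.9
eef_pos: [473.0, 84.6, 100.0]
tool_rot: [3.14, -0.001, 1.433]
force: [0.4, 0.6, -4.1]
width: 35.5
gripper_force: 60.7
```

```bash
python3 - <<'E'
from h import *
for i in range(4): grab('wrist','w3')
to(471,82,99,1.434)
im=cv2.imread('pics/w3.png');cv2.imwrite('pics/w3b.png',cv2.resize(im[20:220,220:420],None,fx=3,fy=3,interpolation=cv2.INTER_CUBIC))
E
```

```text
t 8.1 eef [472.9  84.5 100.2] rot [ 3.140e+00 -1.000e-03  1.433e+00] F [-0.   0.2 -4.1] w 35.5
twist first -0.001 then tool shift mm [np.float64(-2.7), np.float64(-1.6), np.float64(1.2)]
```

View pics/w3b.png

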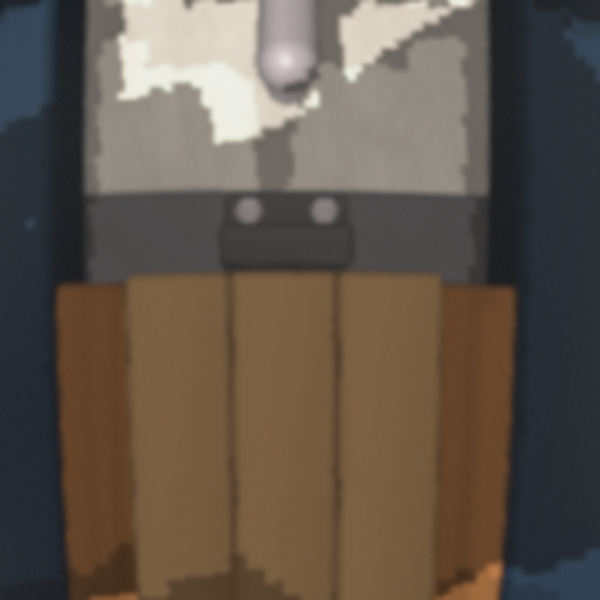

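Wrist view: pile end at crop row 274, stop wall inner edge ~267, plate edge ~193, jaws left/right symmetric about the pile (57…515 against 127…440).

```bash
cat >> h.py <<'E'
def raypt(f,uv,z):
    K,R,t=load(f);d=(np.array(uv)-K[:2,2])/K[0,0];th=np.hypot(*d);v=R.T@np.array([*(d/th*np.sin(th)),np.cos(th)]);c=-R.T@t;return c+v*(z-c[2])/v[2]
E
python3 - <<'E'
from h import *
g=cv2.cvtColor(cv2.imread('pics/w3.png'),cv2.COLOR_BGR2GRAY).astype(float)
for r in list(range(80,90))+list(range(92,96))+list(range(104,116)): print(r,*[g[r,a:b].mean().round() for a,b in((265,290),(300,332),(345,365))])
yaw=-.138;Y=np.array([-np.sin(yaw),np.cos(yaw)]);X=np.array([np.cos(yaw),np.sin(yaw)])
c=lambda u,v:(220+u/3-.33,20+v/3-.33)
P=lambda u,v,z:raypt('w3',c(u,v),z)[:2]
for n,a in dict(plateL=(P(150,193,10)),plateR=P(430,193,10),stopin=P(285,267,34),pileL=P(128,275,138),pileM=P(285,274,138),pileR=P(441,274,138),jawL=P(57,287,52),jawR=P(515,288,52)).items(): print(n,'Y',(a@Y).round(2),'X',(a@X).round(2))
C=np.array([471.5,82]);print('C',C@Y,C@X); K,R,t=load('w3');cam=(-R.T@t);print('cam',cam,cam[:2]@Y,cam[:2]@X)
E
```

```text
80 140.0 132.0 144.0
81 139.0 131.0 143.0
82 131.0 125.0 141.0
83 111.0 103.0 128.0
84 87.0 78.0 100.0
85 76.0 72.0 78.0
86 75.0 81.0 75.0
87 76.0 90.0 75.0
88 76.0 93.0 75.0
89 76.0 94.0 75.0
92 75.0 88.0 75.0
93 75.0 80.0 75.0
94 75.0 68.0 75.0
95 76.0 62.0 75.0
104 75.0 63.0 73.0
105 75.0 63.0 73.0
106 75.0 61.0 74.0
107 75.0 57.0 74.0
108 75.0 52.0 74.0
109 74.0 53.0 73.0
110 76.0 68.0 76.0
111 83.0 85.0 84.0
112 91.0 94.0 93.0
113 97.0 98.0 98.0
114 99.0 100.0 99.0
115 100.0 100.0 100.0
plateL Y 238.25 X 422.99
plateR Y 238.28 X 492.53
stopin Y 218.71 X 456.48
pileL Y 216.87 X 438.73
pileM Y 216.7 X 456.45
pileR Y 216.95 X 474.06
jawL Y 215.44 X 409.16
jawR Y 215.17 X 504.23
C 146.08110825334336 455.7373803096197
cam [481.82722698 151.41416486 243.26050666] 216.2559978940213 456.41764793900654
```

Emit:
{"api": "drive_tool", "payload": {
  "motion": [
    {"fingers": 0,"linear": [-0.001,0,0.005],"twist": 0},
    {"fingers": 0,"linear": [0,0,0.005],"twist": 0},
    {"fingers": 0,"linear": [0,0,0.004],"twist": 0},
    {"fingers": 0,"linear": [0,0,0.003],"twist": 0},
    {"fingers": 0,"linear": [0,0,0.003],"twist": 0}
  ]
}}

```text
clock: 8.52
eef_pos: [471.9, 83.5, 78.7]
tool_rot: [-3.141, 0.0, 1.433]
force: [-0.9, 0.4, -3.3]
width: 35.0
gripper_force: 60.7
```

Emit:
{"api": "drive_tool", "payload": {
  "motion": [
    {"fingers": 0,"linear": [0,0,0.001],"twist": 0},
    {"fingers": 0,"linear": [0,0,0],"twist": 0},
    {"fingers": 0,"linear": [0,0,0],"twist": 0}
  ]
}}

```text
clock: 8.77
eef_pos: [472.1, 83.6, 78.2]
tool_rot: [-3.141, -0.0, 1.433]
force: [0.1, 0.7, -3.7]
width: 35.3
gripper_force: 60.7
```

Emit:
{"api": "drive_tool", "payload": {
  "motion": [
    {"fingers": 0,"linear": [0,0,0.004],"twist": 0},
    {"fingers": 0,"linear": [0,0,0.004],"twist": 0},
    {"fingers": 0,"linear": [0,0,0.003],"twist": 0},
    {"fingers": 0,"linear": [0,0,0.002],"twist": 0},
    {"fingers": 0,"linear": [0,0,0.001],"twist": 0}
  ]
}}

```text
clock: 9.18
eef_pos: [471.9, 83.4, 63.9]
tool_rot: [-3.141, 0.0, 1.433]
force: [0.1, -0.0, -3.9]
width: 35.0
gripper_force: 60.7
```

Emit:
{"api": "drive_tool", "payload": {
  "motion": [
    {"fingers": 0,"linear": [0,0,0.001],"twist": 0},
    {"fingers": 0,"linear": [0,0,0.001],"twist": 0},
    {"fingers": 0,"linear": [0,0,0],"twist": 0}
  ]
}}

```text
clock: 9.43
eef_pos: [472.1, 83.5, 62.2]
tool_rot: [-3.142, 0.0, 1.433]
force: [-1.3, 0.2, -3.1]
width: 35.5
gripper_force: 60.7
```

Emit:
{"api": "drive_tool", "payload": {
  "motion": [
    {"fingers": 0,"linear": [0,0,0.001],"twist": 0},
    {"fingers": 0,"linear": [0,0,0.001],"twist": 0},
    {"fingers": 0,"linear": [0,0,0],"twist": 0}
  ]
}}

```text
clock: 9.68
eef_pos: [472.2, 83.6, 61.9]
tool_rot: [3.14, 0.0, 1.433]
force: [-3.5, -1.1, 15.0]
width: 35.3
gripper_force: 63.3
```

Emit:
{"api": "drive_tool", "payload": {
  "motion": [
    {"fingers": 0.5,"linear": [0,0,0],"twist": 0},
    {"fingers": 0.6,"linear": [0,0,0],"twist": 0},
    {"fingers": 0.8,"linear": [0,0,0],"twist": 0},
    {"fingers": 1,"linear": [0,0,0],"twist": 0},
    {"fingers": 1,"linear": [0,0,0],"twist": 0}
  ]
}}

```text
clock: 10.1
eef_pos: [472.2, 83.5, 60.3]
tool_rot: [3.142, -0.0, 1.433]
force: [-1.0, 0.8, -0.4]
width: 84.5
gripper_force: 0.0
```

Emit:
{"api": "drive_tool", "payload": {
  "motion": [
    {"fingers": 1,"linear": [0,0,0],"twist": 0},
    {"fingers": 1,"linear": [0,0,0],"twist": 0},
    {"fingers": 1,"linear": [0,0,-0.01],"twist": 0},
    {"fingers": 1,"linear": [0,0,-0.02],"twist": 0},
    {"fingers": 1,"linear": [0,0,-0.03],"twist": 0}
  ]
}}

```text
clock: 10.52
eef_pos: [470.5, 83.2, 119.9]
tool_rot: [-3.137, 0.002, 1.433]
force: [0.9, 0.3, -0.0]
width: 85.2
gripper_force: 0.0
```

Emit:
{"api": "drive_tool", "payload": {
  "motion": [
    {"fingers": 1,"linear": [0,0,-0.035],"twist": 0},
    {"fingers": 1,"linear": [0,0,-0.035],"twist": 0},
    {"fingers": 0.5,"linear": [0,0,-0.03],"twist": 0},
    {"fingers": 0,"linear": [0,0,0],"twist": 0},
    {"fingers": 0,"linear": [0,0,0],"twist": 0}
  ]
}}

```text
clock: 10.93
eef_pos: [473.2, 83.6, 222.5]
tool_rot: [3.137, -0.001, 1.432]
force: [-0.4, -0.6, -0.7]
width: 51.3
gripper_force: 0.0
```

```bash
python3 - <<'E'
from h import *
for i in range(3): grab('wrist','w4')
to(491.3,225.6,230,1.434)
im=cv2.imread('pics/w4.png');cv2.imwrite('pics/w4b.png',cv2.resize(im[0:300,170:460],None,fx=2,fy=2,interpolation=cv2.INTER_CUBIC))
E
```

```text
t 11.0833 eef [471.2  83.1 219.6] rot [-3.140e+00  1.000e-03  1.433e+00] F [-0.9  0.4 -1.3] w 28.3
twist first -0.001 then tool shift mm [np.float64(143.9), np.float64(0.5), np.float64(-10.4)]
```

View pics/w4b.png

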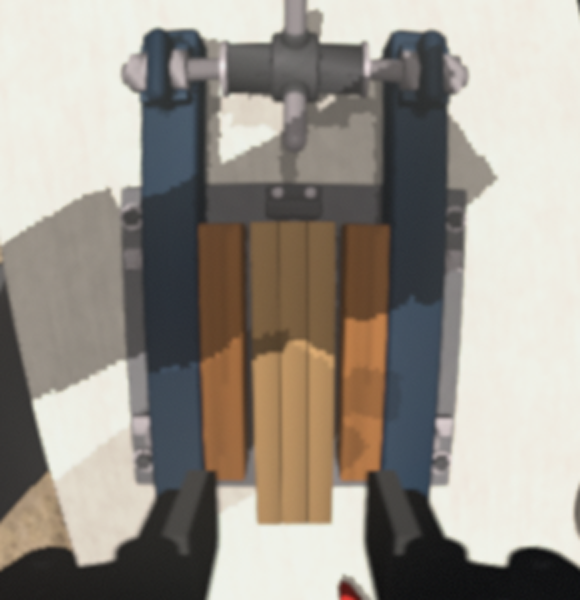

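Wrist view: all three boards stand upright between jaws (250–335, 222–522), stop clear; bar tip on the board side at (293,145).

```bash
python3 - <<'E'
from h import *
C=np.array([471.7,82.1]);yaw=-.138;X=np.array([np.cos(yaw),np.sin(yaw)]);Y=np.array([-X[1],X[0]])
def P(x,y,z):
    w=C+x*X+y*Y; return (projw('w4',[*w,z])+.25-[170,0])*2
print('plate edge',P(0,92,10),'sleeve',P(-34,145,66),P(34,145,66),P(0,145,66),'lugtop',P(-59,145,86),P(59,145,86))
for d in range(0,180,15):
    a=np.radians(d);print(d,P(0,145+55*np.cos(a),66+55*np.sin(a)).round(), 'lower',P(0,145+55*np.cos(a),66-55*np.sin(a)).round())
e=np.array([P(-27+s,69,52)[0] for s in (0,1.3,2.5,3.8)]);print('jawL inner x',e,[P(27-s,69,52)[0] for s in (0,1.3,2.5,3.8)])
E
```

```text
plate edge [292.19975885 183.30550817] sleeve [220.67622525  69.72223601] [363.9381476   69.75539358] [292.31979724  68.36342223] lugtop [160.60727738  62.3871376 ] [424.08065694  62.45836965]
0 [292. -34.] lower [292. -34.]
15 [292. -42.] lower [292. -20.]
30 [292. -43.] lower [292.  -2.]
45 [292. -36.] lower [292.  20.]
60 [292. -20.] lower [292.  43.]
75 [293.   4.] lower [292.  67.]
90 [293.  35.] lower [292.  92.]
105 [293.  70.] lower [292. 115.]
120 [293. 104.] lower [292. 137.]
135 [293. 135.] lower [292. 155.]
150 [292. 158.] lower [292. 170.]
165 [292. 173.] lower [292. 178.]
jawL inner x [238.00339324 240.60707849 243.01205455 245.61906731] [np.float64(346.6368801880616), np.float64(344.03457147177164), np.float64(341.63080738857946), np.float64(339.0250438085801)]
```

Emit:
{"api": "drive_tool", "payload": {
  "motion": [
    {"fingers": 0,"linear": [0.029,0,0],"twist": 0},
    {"fingers": 0,"linear": [0.029,0,0],"twist": 0},
    {"fingers": 0,"linear": [0.028,0,0.01],"twist": 0},
    {"fingers": 0,"linear": [0,0,0.025],"twist": 0},
    {"fingers": 0,"linear": [0,0,0.025],"twist": 0}
  ]
}}

```text
clock: 11.5
eef_pos: [483.7, 171.2, 159.0]
tool_rot: [-3.141, -0.001, 1.437]
force: [-0.9, -0.3, -0.6]
width: 0.1
gripper_force: 0.0
```

Emit:
{"api": "drive_tool", "payload": {
  "motion": [
    {"fingers": 0,"linear": [0,0,0.025],"twist": 0},
    {"fingers": 0,"linear": [0,0,0.02],"twist": 0},
    {"fingers": 0,"linear": [0,0,0.01],"twist": 0},
    {"fingers": 0,"linear": [0,0,0],"twist": 0},
    {"fingers": 0,"linear": [0,0,0],"twist": 0}
  ]
}}

```text
clock: 11.92
eef_pos: [483.4, 168.7, 104.7]
tool_rot: [-3.14, 0.001, 1.433]
force: [-0.4, -0.5, -0.4]
width: -0.1
gripper_force: 0.0
```

```bash
cat >> h.py <<'E'
def tb():
    s=monitor.read_state();C=np.array([491.6,225.7]);Y=np.array([.1376,.9905]);X=np.array([.9905,-.1376]);d=s['eef_pos'][:2]-C
    print(s['clock'],'tb frame x,y',(d@X).round(1),(d@Y).round(1),'z',s['eef_pos'][2].round(1),'F along Y',(s['force'][:2]@Y).round(1),s['force'].round(1),s['width'].__round__(1))
E
python3 -c "
from h import *
tb()"
```

```text
11.9167 tb frame x,y -0.2 -57.6 z 104.7 F along Y -0.6 [-0.4 -0.5 -0.4] -0.1
```

Emit:
{"api": "drive_tool", "payload": {
  "motion": [
    {"fingers": 0,"linear": [0.005,0,0],"twist": 0},
    {"fingers": 0,"linear": [0.005,0,0.002],"twist": 0},
    {"fingers": 0,"linear": [0.005,0,0.003],"twist": 0},
    {"fingers": 0,"linear": [0.005,0,0.003],"twist": 0},
    {"fingers": 0,"linear": [0.005,0,0.003],"twist": 0}
  ]
}}

```text
clock: 12.33
eef_pos: [488.1, 191.9, 95.4]
tool_rot: [3.14, 0.003, 1.432]
force: [-0.5, -4.7, 10.1]
width: 0.3
gripper_force: 5.1
```

```bash
python3 -c "
from h import *
tb()"
```

```text
12.3333 tb frame x,y 1.1 -33.9 z 95.4 F along Y -4.7 [-0.5 -4.7 10.1] 0.3
```

Emit:
{"api": "drive_tool", "payload": {
  "motion": [
    {"fingers": 0,"linear": [0.006,0,0],"twist": 0},
    {"fingers": 0,"linear": [0.006,0,0],"twist": 0},
    {"fingers": 0,"linear": [0.006,0,0.001],"twist": 0},
    {"fingers": 0,"linear": [0.006,0,0.001],"twist": 0},
    {"fingers": 0,"linear": [0.006,0,0.001],"twist": 0}
  ]
}}

```text
clock: 12.75
eef_pos: [491.5, 224.2, 91.2]
tool_rot: [-3.142, -0.0, 1.433]
force: [-0.2, 0.4, 1.3]
width: -0.2
gripper_force: 0.0
```

Emit:
{"api": "drive_tool", "payload": {
  "motion": [
    {"fingers": 0,"linear": [0.006,0,0],"twist": 0},
    {"fingers": 0,"linear": [0.006,0,0],"twist": 0},
    {"fingers": 0,"linear": [0.006,0,0],"twist": 0},
    {"fingers": 0,"linear": [0.006,0,0],"twist": 0}
  ]
}}

```text
clock: 13.08
eef_pos: [492.5, 239.4, 90.0]
tool_rot: [-3.136, 0.014, 1.429]
force: [-2.7, -11.6, 3.3]
width: -0.1
gripper_force: 5.3
```

```bash
python3 -c "
from h import *
tb()"
```

```text
13.0833 tb frame x,y -1.0 13.7 z 90.0 F along Y -11.8 [ -2.7 -11.6   3.3] -0.1
```

Emit:
{"api": "drive_tool", "payload": {
  "motion": [
    {"fingers": 0,"linear": [0.003,0,0],"twist": 0},
    {"fingers": 0,"linear": [0.003,0,0],"twist": 0},
    {"fingers": 0,"linear": [0,0,0],"twist": 0}
  ]
}}

```text
clock: 13.33
eef_pos: [494.3, 249.6, 90.7]
tool_rot: [-3.139, 0.007, 1.431]
force: [-2.2, -6.8, 4.0]
width: 0.2
gripper_force: 3.3
```

```bash
python3 -c "
from h import *
tb();grab('wrist','w5')
g=cv2.cvtColor(cv2.imread('pics/w5.png'),cv2.COLOR_BGR2GRAY)
C=np.array([491.6,225.7]);Y=np.array([.1376,.9905])
for d in (-50,-39,-25,25,39,50):
  for z in (30,66,105): print(d,z,projw('w5',[*(C+d*Y),z]).round())
"
```

```text
13.3333 tb frame x,y -0.6 24.1 z 90.7 F along Y -7.1 [-2.2 -6.8  4. ] 0.2
-50 30 [317. 299.]
-50 66 [317. 329.]
-50 105 [317. 370.]
-39 30 [317. 288.]
-39 66 [317. 316.]
-39 105 [317. 357.]
-25 30 [317. 272.]
-25 66 [317. 300.]
-25 105 [317. 340.]
25 30 [317. 209.]
25 66 [317. 229.]
25 105 [317. 260.]
39 30 [317. 190.]
39 66 [317. 206.]
39 105 [317. 232.]
50 30 [317. 174.]
50 66 [317. 187.]
50 105 [317. 209.]
```

Emit:
{"api": "drive_tool", "payload": {
  "motion": [
    {"fingers": 0,"linear": [0,0,-0.02],"twist": 0},
    {"fingers": 0,"linear": [0,0,-0.03],"twist": 0},
    {"fingers": 0,"linear": [-0.02,0,-0.02],"twist": 0},
    {"fingers": 0,"linear": [-0.03,0,0],"twist": 0},
    {"fingers": 0,"linear": [-0.03,0,0],"twist": 0}
  ]
}}

```text
clock: 13.8
eef_pos: [485.5, 174.5, 162.7]
tool_rot: [3.139, -0.002, 1.435]
force: [0.4, -1.0, -0.8]
width: -0.2
gripper_force: 0.0
```

Emit:
{"api": "drive_tool", "payload": {
  "motion": [
    {"fingers": 0,"linear": [-0.005,0,0],"twist": 0},
    {"fingers": 0,"linear": [0,0,0],"twist": 0},
    {"fingers": 0,"linear": [0,0,0],"twist": 0}
  ]
}}

```text
clock: 14.05
eef_pos: [484.3, 169.5, 161.4]
tool_rot: [3.141, -0.001, 1.432]
force: [0.4, 0.4, -0.1]
width: -0.1
gripper_force: 0.0
```

```bash
python3 -c "
from h import *
for i in range(3): grab('wrist','w6')
tb()
C=np.array([491.6,225.7]);Y=np.array([.1376,.9905])
for d in range(-180,180,15):
  a=np.radians(d);print(d,(projw('w6',[*(C+55*np.cos(a)*Y),66+55*np.sin(a)])*1.25).round(),end=' ')
im=cv2.imread('pics/w6.png');cv2.imwrite('pics/w6b.png',cv2.resize(im,None,fx=1.25,fy=1.25,interpolation=cv2.INTER_CUBIC))
"
```

```text
14.2 tb frame x,y 0.2 -55.7 z 161.3 F along Y -0.8 [-0.1 -0.8  0.1] -0.3
-180 [394. 246.] -165 [394. 238.] -150 [394. 226.] -135 [394. 211.] -120 [394. 193.] -105 [394. 175.] -90 [394. 156.] -75 [394. 137.] -60 [394. 119.] -45 [394. 103.] -30 [394.  89.] -15 [394.  78.] 0 [394.  71.] 15 [394.  70.] 30 [394.  75.] 45 [394.  88.] 60 [394. 109.] 75 [394. 135.] 90 [394. 165.] 105 [394. 195.] 120 [394. 219.] 135 [394. 237.] 150 [394. 247.] 165 [394. 250.]
```

View pics/w6b.png

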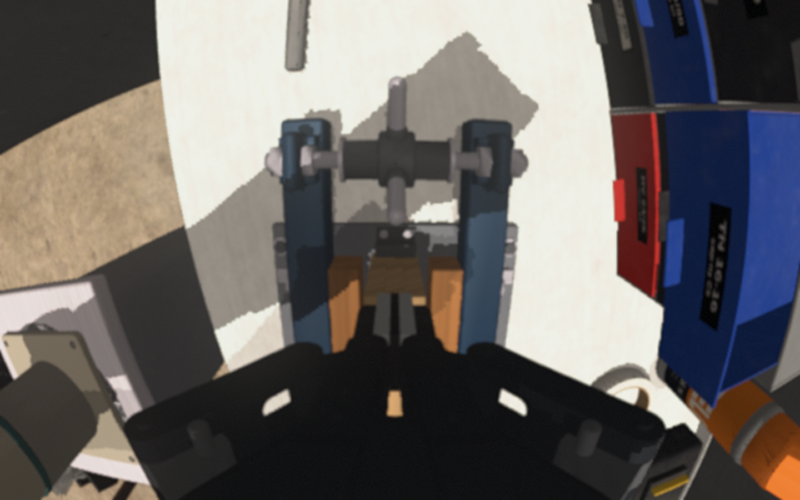

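```bash
python3 -c "
from h import *
C=np.array([471.7,82.1]);Y=np.array([.1376,.9905]);X=np.array([.9905,-.1376])
for f in('w2','w4','w6'):
  im=cv2.imread('pics/'+f+'.png').astype(int)
  for y in (112,118):
    r=int(round(projw(f,[*(C+y*Y),52])[1])); m=np.where((im[r,:,0]-im[r,:,2]>12))[0]; m=m[(m>180)&(m<460)]
    br=np.split(m,np.where(np.diff(m)>3)[0]+1); br=[(b[0],b[-1]) for b in br if len(b)>4]
    pr=[round(float(projw(f,[*(C+y*Y+s*X),52])[0]),1) for s in(-79,-75,-71,71,75,79)]
    print(f,y,br,pr)
"

```

```text
w2 112 [(np.int64(248), np.int64(271)), (np.int64(362), np.int64(368))] [244.1, 247.5, 251.0, 377.2, 380.7, 384.1]
w2 118 [(np.int64(248), np.int64(271)), (np.int64(361), np.int64(366))] [244.1, 247.5, 251.0, 377.2, 380.7, 384.1]
w4 112 [(np.int64(241), np.int64(268)), (np.int64(369), np.int64(378))] [237.4, 241.2, 245.1, 386.7, 390.6, 394.4]
w4 118 [(np.int64(242), np.int64(268)), (np.int64(369), np.int64(379))] [237.4, 241.2, 245.1, 386.7, 390.5, 394.4]
w6 112 [(np.int64(231), np.int64(257)), (np.int64(376), np.int64(390))] [222.5, 226.9, 231.4, 399.0, 403.5, 408.0]
w6 118 [(np.int64(229), np.int64(257)), (np.int64(376), np.int64(392))] [222.1, 226.6, 231.1, 399.4, 403.9, 408.4]
```

Emit:
{"api": "drive_tool", "payload": {
  "motion": [
    {"fingers": 0,"linear": [0,0,0.03],"twist": 0},
    {"fingers": 0,"linear": [0,0,0.025],"twist": 0},
    {"fingers": 0,"linear": [0,0,0.005],"twist": 0},
    {"fingers": 0,"linear": [0.005,0,0.004],"twist": 0},
    {"fingers": 0,"linear": [0.005,0,0.004],"twist": 0}
  ]
}}

```text
clock: 14.62
eef_pos: [485.8, 179.8, 93.5]
tool_rot: [3.141, -0.001, 1.433]
force: [0.2, -0.5, -0.9]
width: -0.0
gripper_force: 0.0
```

Emit:
{"api": "drive_tool", "payload": {
  "motion": [
    {"fingers": 0,"linear": [0.005,0,0.001],"twist": 0},
    {"fingers": 0,"linear": [0.005,0,0],"twist": 0},
    {"fingers": 0,"linear": [0.005,0,0],"twist": 0},
    {"fingers": 0,"linear": [0.005,0,0],"twist": 0},
    {"fingers": 0,"linear": [0.005,0,0],"twist": 0}
  ]
}}

```text
clock: 15.03
eef_pos: [488.7, 198.0, 93.4]
tool_rot: [-3.141, 0.009, 1.429]
force: [-1.2, -11.4, 6.6]
width: -0.3
gripper_force: 5.4
```

Emit:
{"api": "drive_tool", "payload": {
  "motion": [
    {"fingers": 0,"linear": [0.005,0,0],"twist": 0},
    {"fingers": 0,"linear": [0.005,0,0],"twist": 0},
    {"fingers": 0,"linear": [0.005,0,0],"twist": 0},
    {"fingers": 0,"linear": [0.005,0,0],"twist": 0}
  ]
}}

```text
clock: 15.37
eef_pos: [491.6, 218.3, 93.6]
tool_rot: [-3.142, 0.008, 1.43]
force: [-1.4, -10.7, 9.1]
width: -0.2
gripper_force: 6.7
```

```bash
python3 -c "
from h import *
tb()"
```

```text
15.3667 tb frame x,y 1.0 -7.3 z 93.6 F along Y -10.8 [ -1.4 -10.7   9.1] -0.2
```

Emit:
{"api": "drive_tool", "payload": {
  "motion": [
    {"fingers": 0,"linear": [0.005,0,0.001],"twist": 0},
    {"fingers": 0,"linear": [0.005,0,0.001],"twist": 0},
    {"fingers": 0,"linear": [0.005,0,0.001],"twist": 0}
  ]
}}

```text
clock: 15.62
eef_pos: [493.5, 232.2, 90.2]
tool_rot: [-3.141, 0.01, 1.43]
force: [0.2, -14.1, 1.0]
width: 0.1
gripper_force: 6.0
```

Emit:
{"api": "drive_tool", "payload": {
  "motion": [
    {"fingers": 0,"linear": [0.004,0,0],"twist": 0},
    {"fingers": 0,"linear": [0.003,0,0],"twist": 0},
    {"fingers": 0,"linear": [0.003,0,0],"twist": 0}
  ]
}}

```text
clock: 15.87
eef_pos: [494.1, 242.8, 89.7]
tool_rot: [-3.14, 0.009, 1.43]
force: [-2.0, -8.8, 3.6]
width: -0.1
gripper_force: 4.5
```

```bash
python3 -c "
from h import *
tb()"
```

```text
15.8667 tb frame x,y 0.1 17.3 z 89.7 F along Y -9.0 [-2.  -8.8  3.6] -0.1
```

Emit:
{"api": "drive_tool", "payload": {
  "motion": [
    {"fingers": 0,"linear": [0.003,0,0],"twist": 0},
    {"fingers": 0,"linear": [0.003,0,0],"twist": 0},
    {"fingers": 0,"linear": [0,0,0],"twist": 0}
  ]
}}

```text
clock: 16.12
eef_pos: [495.4, 251.5, 90.2]
tool_rot: [-3.141, 0.005, 1.432]
force: [-1.5, -6.1, 3.7]
width: -0.2
gripper_force: 3.3
```

Emit:
{"api": "drive_tool", "payload": {
  "motion": [
    {"fingers": 0,"linear": [-0.003,0,-0.02],"twist": 0},
    {"fingers": 0,"linear": [0,0,-0.025],"twist": 0},
    {"fingers": 0,"linear": [-0.02,0,-0.02],"twist": 0},
    {"fingers": 0,"linear": [-0.03,0,0],"twist": 0},
    {"fingers": 0,"linear": [-0.027,0,0],"twist": 0}
  ]
}}

```text
clock: 16.53
eef_pos: [486.1, 175.6, 156.9]
tool_rot: [3.137, -0.003, 1.435]
force: [0.5, -0.7, 1.0]
width: 0.1
gripper_force: 0.0
```

Emit:
{"api": "drive_tool", "payload": {
  "motion": [
    {"fingers": 0,"linear": [0,0,0],"twist": 0},
    {"fingers": 0,"linear": [0,0,0],"twist": 0},
    {"fingers": 0,"linear": [0,0,0.02],"twist": 0},
    {"fingers": 0,"linear": [0,0,0.025],"twist": 0},
    {"fingers": 0,"linear": [0,0,0.01],"twist": 0}
  ]
}}

```text
clock: 16.95
eef_pos: [484.3, 176.1, 98.0]
tool_rot: [-3.141, -0.001, 1.434]
force: [0.6, 0.5, -0.1]
width: -0.1
gripper_force: 0.0
```

```bash
python3 -c "
from h import *
tb()"
```

```text
16.95 tb frame x,y -0.4 -50.2 z 98.0 F along Y 0.6 [ 0.6  0.5 -0.1] -0.1
```

Third stroke, watching the force.

Emit:
{"api": "drive_tool", "payload": {
  "motion": [
    {"fingers": 0,"linear": [0.005,0,0.004],"twist": 0},
    {"fingers": 0,"linear": [0.005,0,0.002],"twist": 0},
    {"fingers": 0,"linear": [0.004,0,0],"twist": 0},
    {"fingers": 0,"linear": [0.004,0,0],"twist": 0},
    {"fingers": 0,"linear": [0.003,0,0],"twist": 0}
  ]
}}

```text
clock: 17.37
eef_pos: [487.3, 191.1, 94.2]
tool_rot: [-3.141, 0.008, 1.431]
force: [-1.6, -12.2, 7.0]
width: -0.0
gripper_force: 6.0
```

Emit:
{"api": "drive_tool", "payload": {
  "motion": [
    {"fingers": 0,"linear": [0.003,0,0],"twist": 0},
    {"fingers": 0,"linear": [0.003,0,0],"twist": 0},
    {"fingers": 0,"linear": [0.003,0,0],"twist": 0}
  ]
}}

```text
clock: 17.62
eef_pos: [489.1, 200.8, 94.6]
tool_rot: [3.141, 0.006, 1.43]
force: [-1.9, -8.3, 6.2]
width: 0.1
gripper_force: 4.6
```

Emit:
{"api": "drive_tool", "payload": {
  "motion": [
    {"fingers": 0,"linear": [0.003,0,0],"twist": 0},
    {"fingers": 0,"linear": [0.003,0,0],"twist": 0}
  ]
}}

```text
clock: 17.78
eef_pos: [490.1, 207.5, 94.6]
tool_rot: [3.141, 0.005, 1.431]
force: [-0.4, -7.0, 6.1]
width: -0.1
gripper_force: 4.0
```

```bash
python3 -c "
from h import *
tb()"
```

```text
17.7833 tb frame x,y 1.0 -18.2 z 94.6 F along Y -7.0 [-0.4 -7.   6.1] -0.1
```

Emit:
{"api": "drive_tool", "payload": {
  "motion": [
    {"fingers": 0,"linear": [0.002,0,0],"twist": 0},
    {"fingers": 0,"linear": [0.002,0,0],"twist": 0},
    {"fingers": 0,"linear": [0.002,0,0],"twist": 0},
    {"fingers": 0,"linear": [0.002,0,0],"twist": 0},
    {"fingers": 0,"linear": [0.002,0,0],"twist": 0}
  ]
}}

```text
clock: 18.2
eef_pos: [491.4, 216.5, 94.8]
tool_rot: [3.141, 0.006, 1.431]
force: [-1.0, -8.5, 9.1]
width: 0.3
gripper_force: 5.5
```

Emit:
{"api": "drive_tool", "payload": {
  "motion": [
    {"fingers": 0,"linear": [0.002,0,0],"twist": 0},
    {"fingers": 0,"linear": [0.002,0,0],"twist": 0},
    {"fingers": 0,"linear": [0.002,0,0],"twist": 0},
    {"fingers": 0,"linear": [0.002,0,0.001],"twist": 0},
    {"fingers": 0,"linear": [0.002,0,0.001],"twist": 0}
  ]
}}

```text
clock: 18.62
eef_pos: [492.9, 227.1, 93.0]
tool_rot: [3.141, 0.005, 1.431]
force: [-1.4, -9.1, 10.0]
width: -0.2
gripper_force: 6.2
```

Emit:
{"api": "drive_tool", "payload": {
  "motion": [
    {"fingers": 0,"linear": [0.002,0,0.001],"twist": 0},
    {"fingers": 0,"linear": [0.002,0,0.001],"twist": 0},
    {"fingers": 0,"linear": [0.002,0,0],"twist": 0},
    {"fingers": 0,"linear": [0.002,0,0],"twist": 0},
    {"fingers": 0,"linear": [0.002,0,0],"twist": 0}
  ]
}}

```text
clock: 19.03
eef_pos: [493.8, 235.3, 90.1]
tool_rot: [-3.141, 0.008, 1.43]
force: [0.1, -10.9, 3.4]
width: -0.1
gripper_force: 4.8
```

Emit:
{"api": "drive_tool", "payload": {
  "motion": [
    {"fingers": 0,"linear": [0.003,0,0],"twist": 0},
    {"fingers": 0,"linear": [0.003,0,0],"twist": 0},
    {"fingers": 0,"linear": [0.003,0,0],"twist": 0},
    {"fingers": 0,"linear": [0.003,0,0],"twist": 0},
    {"fingers": 0,"linear": [0,0,0],"twist": 0}
  ]
}}

```text
clock: 19.45
eef_pos: [495.1, 249.6, 90.2]
tool_rot: [-3.141, 0.005, 1.432]
force: [-1.6, -6.7, 3.1]
width: -0.2
gripper_force: 3.3
```

Emit:
{"api": "drive_tool", "payload": {
  "motion": [
    {"fingers": 0,"linear": [-0.003,0,-0.02],"twist": 0},
    {"fingers": 0,"linear": [0,0,-0.025],"twist": 0},
    {"fingers": 0,"linear": [-0.02,0,-0.02],"twist": 0},
    {"fingers": 0,"linear": [-0.03,0,0],"twist": 0},
    {"fingers": 0,"linear": [-0.027,0,0],"twist": 0}
  ]
}}

```text
clock: 19.87
eef_pos: [485.9, 174.0, 157.0]
tool_rot: [3.137, -0.003, 1.435]
force: [-0.5, -0.6, -0.3]
width: 0.2
gripper_force: 0.0
```

Emit:
{"api": "drive_tool", "payload": {
  "motion": [
    {"fingers": 0,"linear": [0,0,0],"twist": 0},
    {"fingers": 0,"linear": [0,0,0],"twist": 0},
    {"fingers": 0,"linear": [0,0,0],"twist": 0}
  ]
}}

```text
clock: 20.12
eef_pos: [485.3, 174.3, 155.3]
tool_rot: [3.14, -0.002, 1.434]
force: [0.8, 0.2, -0.5]
width: 0.2
gripper_force: 0.0
```

```bash
python3 -c "
from h import *
tb();grab('wrist','w7')
C=np.array([471.7,82.1]);Y=np.array([.1376,.9905]);X=np.array([.9905,-.1376])
for f in('w4','w6','w7'):
  im=cv2.imread('pics/'+f+'.png').astype(int)
  for y in (106,112,118):
    r=int(round(projw(f,[*(C+y*Y),52])[1])); m=np.where((im[r,:,0]-im[r,:,2]>12))[0]; m=m[(m>180)&(m<460)]
    br=np.split(m,np.where(np.diff(m)>3)[0]+1); br=[(int(b[0]),int(b[-1])) for b in br if len(b)>4]
    pr=[round(float(projw(f,[*(C+y*Y+s*X),52])[0]),1) for s in(-79,-75,-71,71,75,79)]
    print(f,y,br,pr)
  # tip of bars: brightness along x=0 column
g=cv2.cvtColor(cv2.imread('pics/w7.png'),cv2.COLOR_BGR2GRAY).astype(int)
c=int(round(projw('w7',[*(C+190*Y),80])[0]));print(c)
print([(r,int(g[r,c-2:c+3].mean()),int(g[r,c-18:c-12].mean()),int(g[r,c+12:c+18].mean())) for r in list(range(46,100,3))+list(range(140,200,3))])
for d in range(0,180,15):
  a=np.radians(d);print(d,projw('w7',[*(C+(145+55*np.cos(a))*Y),66+55*np.sin(a)]).round()[1],end=' ')
"
```

```text
20.1167 tb frame x,y 0.8 -51.7 z 155.3 F along Y 0.3 [ 0.8  0.2 -0.5] 0.2
w4 106 [(242, 268), (368, 377)] [237.4, 241.2, 245.1, 386.7, 390.5, 394.4]
w4 112 [(241, 268), (369, 378)] [237.4, 241.2, 245.1, 386.7, 390.6, 394.4]
w4 118 [(242, 268), (369, 379)] [237.4, 241.2, 245.1, 386.7, 390.5, 394.4]
w6 106 [(230, 258), (374, 404)] [222.9, 227.3, 231.8, 398.6, 403.1, 407.5]
w6 112 [(231, 257), (376, 390)] [222.5, 226.9, 231.4, 399.0, 403.5, 408.0]
w6 118 [(229, 257), (376, 392)] [222.1, 226.6, 231.1, 399.4, 403.9, 408.4]
w7 106 [(232, 263), (368, 399)] [220.3, 224.8, 229.3, 399.2, 403.8, 408.2]
w7 112 [(232, 262), (370, 400)] [219.8, 224.3, 228.9, 399.7, 404.2, 408.7]
w7 118 [(232, 261), (370, 390)] [219.3, 223.9, 228.4, 400.1, 404.6, 409.2]
314
[(46, 236, 237, 237), (49, 237, 236, 237), (52, 236, 236, 237), (55, 237, 237, 237), (58, 237, 237, 231), (61, 238, 237, 173), (64, 221, 237, 147), (67, 148, 236, 146), (70, 130, 237, 145), (73, 114, 237, 144), (76, 107, 238, 143), (79, 106, 238, 144), (82, 106, 238, 143), (85, 105, 233, 142), (88, 105, 196, 141), (91, 104, 159, 141), (94, 103, 145, 141), (97, 104, 145, 140), (140, 52, 52, 55), (143, 52, 50, 54), (146, 58, 47, 52), (149, 89, 83, 57), (152, 92, 130, 66), (155, 92, 137, 95), (158, 92, 140, 139), (161, 92, 135, 140), (164, 92, 116, 139), (167, 92, 103, 140), (170, 91, 102, 141), (173, 92, 101, 167), (176, 100, 101, 218), (179, 111, 103, 211), (182, 104, 86, 125), (185, 93, 52, 81), (188, 48, 50, 73), (191, 42, 50, 111), (194, 41, 50, 103), (197, 39, 48, 47)]
0 61.0 15 60.0 30 65.0 45 75.0 60 93.0 75 115.0 90 140.0 105 164.0 120 183.0 135 198.0 150 205.0 165 207.0
```

Emit:
{"api": "drive_tool", "payload": {
  "motion": [
    {"fingers": 0,"linear": [0,0,0.03],"twist": 0},
    {"fingers": 0,"linear": [0,0,0.025],"twist": 0},
    {"fingers": 0,"linear": [0.003,0,0.004],"twist": 0},
    {"fingers": 0,"linear": [0.003,0,0.003],"twist": 0},
    {"fingers": 0,"linear": [0.002,0,0],"twist": 0}
  ]
}}

```text
clock: 20.58
eef_pos: [485.8, 182.5, 92.4]
tool_rot: [-3.142, -0.001, 1.435]
force: [0.2, 0.8, 0.5]
width: -0.2
gripper_force: 0.0
```

Emit:
{"api": "drive_tool", "payload": {
  "motion": [
    {"fingers": 0,"linear": [0.002,0,0],"twist": 0},
    {"fingers": 0,"linear": [0.002,0,0],"twist": 0},
    {"fingers": 0,"linear": [0.002,0,0],"twist": 0},
    {"fingers": 0,"linear": [0,0,0],"twist": 0}
  ]
}}

```text
clock: 20.92
eef_pos: [486.9, 185.4, 93.2]
tool_rot: [3.141, 0.002, 1.432]
force: [0.1, -4.7, 2.4]
width: -0.1
gripper_force: 1.8
```

```bash
python3 -c "
from h import *
tb()"
```

```text
20.9167 tb frame x,y 0.9 -40.6 z 93.2 F along Y -4.7 [ 0.1 -4.7  2.4] -0.1
```

Emit:
{"api": "drive_tool", "payload": {
  "motion": [
    {"fingers": 0,"linear": [0.002,0,0],"twist": 0},
    {"fingers": 0,"linear": [0.002,0,0],"twist": 0},
    {"fingers": 0,"linear": [0,0,0],"twist": 0}
  ]
}}

```text
clock: 21.17
eef_pos: [486.8, 185.7, 92.9]
tool_rot: [-3.141, 0.007, 1.43]
force: [-0.2, -10.5, 8.2]
width: 0.0
gripper_force: 5.5
```

Emit:
{"api": "drive_tool", "payload": {
  "motion": [
    {"fingers": 0,"linear": [0.002,0,0],"twist": 0},
    {"fingers": 0,"linear": [0.002,0,0],"twist": 0},
    {"fingers": 0,"linear": [0,0,0],"twist": 0}
  ]
}}

```text
clock: 21.42
eef_pos: [487.2, 188.9, 92.8]
tool_rot: [-3.141, 0.008, 1.429]
force: [-1.0, -12.0, 8.6]
width: -0.2
gripper_force: 6.0
```

Emit:
{"api": "drive_tool", "payload": {
  "motion": [
    {"fingers": 0,"linear": [0.002,0,0],"twist": 0},
    {"fingers": 0,"linear": [0.002,0,0],"twist": 0},
    {"fingers": 0,"linear": [0.002,0,0],"twist": 0}
  ]
}}

```text
clock: 21.67
eef_pos: [488.2, 195.4, 92.8]
tool_rot: [-3.141, 0.007, 1.429]
force: [-0.7, -9.3, 6.8]
width: -0.1
gripper_force: 5.1
```

Emit:
{"api": "drive_tool", "payload": {
  "motion": [
    {"fingers": 0,"linear": [0.002,0,0],"twist": 0},
    {"fingers": 0,"linear": [0.002,0,0],"twist": 0},
    {"fingers": 0,"linear": [0,0,0],"twist": 0}
  ]
}}

```text
clock: 21.92
eef_pos: [489.0, 201.4, 92.8]
tool_rot: [-3.142, 0.004, 1.43]
force: [-0.3, -7.1, 4.3]
width: 0.1
gripper_force: 3.8
```

Still turning freely; continue.

Emit:
{"api": "drive_tool", "payload": {
  "motion": [
    {"fingers": 0,"linear": [0.002,0,0],"twist": 0},
    {"fingers": 0,"linear": [0.002,0,0],"twist": 0},
    {"fingers": 0,"linear": [0.002,0,0],"twist": 0},
    {"fingers": 0,"linear": [0.002,0,0],"twist": 0}
  ]
}}

```text
clock: 22.25
eef_pos: [490.1, 209.2, 92.8]
tool_rot: [-3.142, 0.004, 1.43]
force: [-0.2, -7.0, 5.1]
width: 0.4
gripper_force: 3.7
```

Emit:
{"api": "drive_tool", "payload": {
  "motion": [
    {"fingers": 0,"linear": [0.002,0,0],"twist": 0},
    {"fingers": 0,"linear": [0.002,0,0],"twist": 0},
    {"fingers": 0,"linear": [0.002,0,0],"twist": 0},
    {"fingers": 0,"linear": [0,0,0],"twist": 0}
  ]
}}

```text
clock: 22.58
eef_pos: [490.8, 214.4, 92.9]
tool_rot: [-3.141, 0.006, 1.43]
force: [-1.8, -9.1, 7.1]
width: 0.1
gripper_force: 4.8
```

Emit:
{"api": "drive_tool", "payload": {
  "motion": [
    {"fingers": 0,"linear": [0.002,0,0],"twist": 0},
    {"fingers": 0,"linear": [0.002,0,0],"twist": 0},
    {"fingers": 0,"linear": [0.002,0,0],"twist": 0}
  ]
}}

```text
clock: 22.83
eef_pos: [491.4, 219.5, 92.9]
tool_rot: [-3.141, 0.007, 1.43]
force: [-1.1, -9.9, 7.3]
width: 0.0
gripper_force: 5.9
```

Emit:
{"api": "drive_tool", "payload": {
  "motion": [
    {"fingers": 0,"linear": [0.002,0,0],"twist": 0},
    {"fingers": 0,"linear": [0.002,0,0],"twist": 0},
    {"fingers": 0,"linear": [0,0,0],"twist": 0}
  ]
}}

```text
clock: 23.08
eef_pos: [492.1, 224.4, 92.7]
tool_rot: [-3.141, 0.005, 1.43]
force: [-0.7, -8.1, 5.5]
width: -0.1
gripper_force: 5.0
```

```bash
cat > beam.py <<'E'
from h import *
import sys
C=np.array([471.7,82.1]);Y=np.array([.1376,.9905]);X=np.array([.9905,-.1376])
def beam(f,ys):
  im=cv2.imread('pics/'+f+'.png').astype(int)
  for y in ys:
    q=[projw(f,[*(C+y*Y+s*X),52]) for s in(-79,-75,-71,71,75,79)]
    r=int(round((q[0][1]+q[-1][1])/2)); m=np.where((im[r,:,0]-im[r,:,2]>12))[0]; m=m[(m>150)&(m<480)]
    br=np.split(m,np.where(np.diff(m)>3)[0]+1); br=[(int(b[0]),int(b[-1])) for b in br if len(b)>4]
    p=[a[0] for a in q]
    if len(br)>=2: print(f,y,r,br,'e L/R',round((br[0][0]-.5-p[0])/(p[1]-p[0])*4,1),round((p[5]-br[-1][1]-.5)/(p[5]-p[4])*4,1))
    else: print(f,y,r,br,np.round(p,1))
E
python3 -c "
from beam import *
tb();grab('wrist','w8')
beam('w8',(100,106,112,118,166,169));beam('w7',(106,166,169));beam('w6',(106,166,169));beam('w4',(100,106,166,169));beam('w3',(80,100,106))"
```

```text
23.0833 tb frame x,y 0.6 -1.2 z 92.7 F along Y -8.2 [-0.7 -8.1  5.5] -0.1
w8 100 277 [(369, 373), (401, 413)] e L/R 127.1 9.2
w8 106 270 [(243, 255), (370, 415)] e L/R 30.1 8.5
w8 112 262 [(370, 420)] [202.1 207.3 212.6 417.3 422.6 427.9]
w8 118 255 [(371, 422)] [200.8 206.1 211.5 418.3 423.7 429. ]
w8 166 187 [(237, 246), (387, 394)] e L/R 31.7 30.4
w8 169 183 [(238, 246), (387, 399)] e L/R 32.6 27.1
w7 106 181 [(233, 262), (368, 399)] e L/R 10.9 7.8
w7 166 109 [(229, 244), (252, 261), (372, 386)] e L/R 10.0 21.7
w7 169 105 [(229, 245), (250, 261), (374, 388)] e L/R 10.1 20.0
w6 106 175 [(231, 258), (373, 404)] e L/R 6.9 2.7
w6 166 104 [(226, 239), (250, 257), (379, 386)] e L/R 4.9 21.3
w6 169 101 [(226, 240), (247, 258), (382, 387)] e L/R 4.9 20.4
w4 100 83 [(241, 268), (369, 377)] e L/R 3.2 17.6
w4 106 77 [(242, 268), (368, 378)] e L/R 4.3 16.6
w4 166 21 [(243, 251), (258, 268), (366, 378), (383, 391)] e L/R 4.7 2.3
w4 169 19 [(243, 252), (259, 268), (366, 379), (383, 390)] e L/R 4.6 3.3
w3 80 101 [(206, 235), (395, 415)] e L/R 10.5 15.3
w3 100 71 [(196, 234), (397, 418)] e L/R 3.7 13.3
w3 106 62 [(196, 234), (396, 418)] e L/R 3.7 13.3
```

Emit:
{"api": "drive_tool", "payload": {
  "motion": [
    {"fingers": 0,"linear": [0.002,0,0.001],"twist": 0},
    {"fingers": 0,"linear": [0.002,0,0.001],"twist": 0},
    {"fingers": 0,"linear": [0.002,0,0.001],"twist": 0},
    {"fingers": 0,"linear": [0.002,0,0],"twist": 0}
  ]
}}

```text
clock: 23.47
eef_pos: [493.1, 231.8, 89.7]
tool_rot: [-3.141, 0.006, 1.43]
force: [0.1, -10.8, 3.6]
width: -0.1
gripper_force: 5.2
```

Emit:
{"api": "drive_tool", "payload": {
  "motion": [
    {"fingers": 0,"linear": [0.002,0,0],"twist": 0},
    {"fingers": 0,"linear": [0.002,0,0],"twist": 0},
    {"fingers": 0,"linear": [0.002,0,0],"twist": 0},
    {"fingers": 0,"linear": [0,0,0],"twist": 0}
  ]
}}

```text
clock: 23.8
eef_pos: [493.1, 236.9, 89.0]
tool_rot: [-3.139, 0.008, 1.43]
force: [-1.4, -9.5, 2.4]
width: -0.2
gripper_force: 4.3
```

Emit:
{"api": "drive_tool", "payload": {
  "motion": [
    {"fingers": 0,"linear": [0.002,0,0],"twist": 0},
    {"fingers": 0,"linear": [0.002,0,0],"twist": 0},
    {"fingers": 0,"linear": [0.002,0,0],"twist": 0},
    {"fingers": 0,"linear": [0,0,0],"twist": 0}
  ]
}}

```text
clock: 24.13
eef_pos: [493.6, 243.0, 89.1]
tool_rot: [-3.139, 0.008, 1.43]
force: [-1.3, -9.4, 3.7]
width: 0.3
gripper_force: 4.6
```

Emit:
{"api": "drive_tool", "payload": {
  "motion": [
    {"fingers": 0,"linear": [0.002,0,0],"twist": 0},
    {"fingers": 0,"linear": [0.002,0,0],"twist": 0},
    {"fingers": 0,"linear": [0.002,0,0],"twist": 0},
    {"fingers": 0,"linear": [0,0,0],"twist": 0}
  ]
}}

```text
clock: 24.47
eef_pos: [493.6, 245.0, 88.7]
tool_rot: [-3.137, 0.015, 1.428]
force: [-2.7, -15.1, 6.7]
width: 0.0
gripper_force: 7.5
```

Emit:
{"api": "drive_tool", "payload": {
  "motion": [
    {"fingers": 0,"linear": [-0.008,0,-0.02],"twist": 0},
    {"fingers": 0,"linear": [0,0,-0.025],"twist": 0},
    {"fingers": 0,"linear": [-0.02,0,-0.02],"twist": 0},
    {"fingers": 0,"linear": [-0.03,0,0],"twist": 0},
    {"fingers": 0,"linear": [-0.027,0,0],"twist": 0}
  ]
}}

```text
clock: 24.88
eef_pos: [485.1, 170.3, 156.1]
tool_rot: [3.138, -0.003, 1.434]
force: [0.3, -0.6, 0.4]
width: -0.3
gripper_force: 0.0
```

Emit:
{"api": "drive_tool", "payload": {
  "motion": [
    {"fingers": 0,"linear": [0,0,0],"twist": 0},
    {"fingers": 0,"linear": [0,0,0],"twist": 0},
    {"fingers": 0,"linear": [0,0,0],"twist": 0}
  ]
}}

```text
clock: 25.13
eef_pos: [484.6, 170.9, 154.8]
tool_rot: [3.14, -0.002, 1.433]
force: [-0.2, 0.4, 0.4]
width: 0.2
gripper_force: 0.0
```

```bash
python3 -c "
from beam import *
tb();grab('wrist','w9')
beam('w9',(106,112,118))
g=cv2.cvtColor(cv2.imread('pics/w9.png'),cv2.COLOR_BGR2GRAY).astype(int)
c=int(round(projw('w9',[*(C+190*Y),80])[0]))
print([(r,int(g[r,c-2:c+3].mean())) for r in range(46,80,2)])
for d in range(0,60,10):
  a=np.radians(d);print(d,projw('w9',[*(C+(145+55*np.cos(a))*Y),66+55*np.sin(a)]).round()[1],end=' ')
"
```

```text
25.1333 tb frame x,y 0.6 -55.2 z 154.8 F along Y 0.4 [-0.2  0.4  0.4] 0.2
w9 106 177 [(235, 265), (367, 397)] e L/R 12.7 10.3
w9 112 170 [(235, 265), (368, 390)] e L/R 13.0 16.9
w9 118 163 [(236, 265), (368, 386)] e L/R 14.2 20.7
[(46, 236), (48, 236), (50, 236), (52, 237), (54, 237), (56, 237), (58, 238), (60, 229), (62, 174), (64, 174), (66, 166), (68, 124), (70, 110), (72, 104), (74, 104), (76, 103), (78, 103)]
0 56.0 10 55.0 20 56.0 30 59.0 40 66.0 50 75.0
```

Emit:
{"api": "drive_tool", "payload": {
  "motion": [
    {"fingers": 0,"linear": [0,0,0.03],"twist": 0},
    {"fingers": 0,"linear": [0,0,0.025],"twist": 0},
    {"fingers": 0,"linear": [0.003,0,0.004],"twist": 0},
    {"fingers": 0,"linear": [0.003,0,0.003],"twist": 0},
    {"fingers": 0,"linear": [0.003,0,0],"twist": 0}
  ]
}}

```text
clock: 25.6
eef_pos: [485.4, 180.2, 92.3]
tool_rot: [-3.141, -0.001, 1.434]
force: [0.1, 0.3, -0.5]
width: 0.3
gripper_force: 0.0
```

Emit:
{"api": "drive_tool", "payload": {
  "motion": [
    {"fingers": 0,"linear": [0.003,0,0],"twist": 0},
    {"fingers": 0,"linear": [0.003,0,0],"twist": 0},
    {"fingers": 0,"linear": [0.002,0,0],"twist": 0},
    {"fingers": 0,"linear": [0,0,0],"twist": 0}
  ]
}}

```text
clock: 25.93
eef_pos: [486.5, 183.2, 93.3]
tool_rot: [3.142, 0.005, 1.431]
force: [-0.3, -7.2, 3.1]
width: -0.1
gripper_force: 3.8
```

Emit:
{"api": "drive_tool", "payload": {
  "motion": [
    {"fingers": 0,"linear": [0.002,0,0],"twist": 0},
    {"fingers": 0,"linear": [0.002,0,0],"twist": 0},
    {"fingers": 0,"linear": [0,0,0],"twist": 0}
  ]
}}

```text
clock: 26.18
eef_pos: [486.5, 183.4, 93.2]
tool_rot: [-3.14, 0.011, 1.428]
force: [-1.7, -13.2, 6.0]
width: -0.0
gripper_force: 7.2
```

Emit:
{"api": "drive_tool", "payload": {
  "motion": [
    {"fingers": 0,"linear": [0.002,0,0],"twist": 0},
    {"fingers": 0,"linear": [0.002,0,0],"twist": 0},
    {"fingers": 0,"linear": [0,0,0],"twist": 0}
  ]
}}

```text
clock: 26.43
eef_pos: [486.4, 183.6, 93.2]
tool_rot: [-3.139, 0.016, 1.426]
force: [-2.3, -21.3, 11.7]
width: -0.2
gripper_force: 10.7
```

Emit:
{"api": "drive_tool", "payload": {
  "motion": [
    {"fingers": 0,"linear": [0.002,0,0],"twist": 0},
    {"fingers": 0,"linear": [0.002,0,0],"twist": 0},
    {"fingers": 0,"linear": [0,0,0],"twist": 0}
  ]
}}

```text
clock: 26.68
eef_pos: [486.4, 184.1, 93.4]
tool_rot: [-3.138, 0.022, 1.424]
force: [-4.2, -27.0, 17.7]
width: -0.2
gripper_force: 14.0
```

Emit:
{"api": "drive_tool", "payload": {
  "motion": [
    {"fingers": 0,"linear": [0,0,0],"twist": 0},
    {"fingers": 0,"linear": [0,0,0],"twist": 0},
    {"fingers": 0,"linear": [-0.005,0,0],"twist": 0},
    {"fingers": 0,"linear": [-0.005,0,0],"twist": 0},
    {"fingers": 0,"linear": [-0.005,0,0],"twist": 0}
  ]
}}

```text
clock: 27.1
eef_pos: [486.6, 182.3, 93.5]
tool_rot: [3.14, 0.0, 1.431]
force: [-0.3, -0.2, 0.4]
width: 0.1
gripper_force: 0.0
```

Emit:
{"api": "drive_tool", "payload": {
  "motion": [
    {"fingers": 0,"linear": [-0.005,0,-0.005],"twist": 0},
    {"fingers": 0,"linear": [0,0,-0.025],"twist": 0},
    {"fingers": 0,"linear": [0,0,-0.03],"twist": 0},
    {"fingers": 0,"linear": [0,0,-0.03],"twist": 0},
    {"fingers": 0,"linear": [0,0,-0.03],"twist": 0}
  ]
}}

```text
clock: 27.52
eef_pos: [485.3, 179.8, 214.6]
tool_rot: [3.141, -0.002, 1.434]
force: [-0.7, 0.2, 0.1]
width: 0.0
gripper_force: 0.0
```

Emit:
{"api": "drive_tool", "payload": {
  "motion": [
    {"fingers": 0,"linear": [-0.025,0,0],"twist": 0},
    {"fingers": 0,"linear": [-0.03,0,0],"twist": 0},
    {"fingers": 0,"linear": [-0.025,0,0],"twist": 0},
    {"fingers": 0,"linear": [0,0,0],"twist": 0},
    {"fingers": 0,"linear": [0,0,0],"twist": 0}
  ]
}}

```text
clock: 27.93
eef_pos: [474.8, 98.8, 213.3]
tool_rot: [3.14, -0.001, 1.431]
force: [-0.8, 0.8, 0.6]
width: 0.4
gripper_force: 0.0
```

```bash
python3 -c "
from beam import *
tb();
for i in range(3): grab('wrist','w10')
beam('w10',(100,))
im=cv2.imread('pics/w10.png').astype(int);g=im.sum(2)//3
for y,z in((60,100),(40,100),(20,100)):
  q=[projw('w10',[*(C+y*Y+s*X),z]) for s in(-18,18)];r=int(q[0][1]);a=int(q[0][0])
  print(y,r,np.round([q[0][0],q[1][0]],1),a-14,g[r,a-14:int(q[1][0])+15].tolist())
c=int(projw('w10',[*(C+70*Y),100])[0]);r=int(projw('w10',[*(C+70*Y),100])[1]);print('end row exp',r,g[r-8:r+8,c-3:c+3].mean(1).round().tolist())
for n,z in(('top',100),):
  print([projw('w10',[*(C+70*Y+s*X),z]).round(1).tolist() for s in(-18,18)])
"
```

```text
27.9333 tb frame x,y 0.8 -128.0 z 213.3 F along Y 0.7 [-0.8  0.8  0.6] 0.4
w10 100 101 [(247, 272), (360, 375)] e L/R 12.1 19.6
60 144 [292.9 336.3] 278 [72, 72, 71, 70, 70, 70, 71, 70, 70, 69, 69, 72, 74, 74, 77, 77, 82, 91, 94, 95, 94, 95, 95, 94, 93, 93, 93, 91, 91, 87, 81, 83, 92, 95, 95, 95, 95, 94, 94, 94, 92, 92, 91, 89, 86, 85, 90, 94, 95, 96, 96, 95, 96, 94, 93, 92, 92, 89, 84, 77, 72, 70, 71, 71, 71, 71, 71, 69, 70, 70, 72, 74, 75]
40 168 [293.2 336. ] 279 [71, 70, 69, 69, 71, 71, 71, 69, 68, 68, 69, 70, 68, 65, 65, 74, 88, 94, 94, 91, 85, 77, 74, 74, 72, 72, 71, 70, 71, 71, 78, 86, 90, 93, 94, 93, 93, 93, 92, 90, 90, 89, 84, 80, 85, 92, 94, 95, 94, 94, 93, 93, 93, 92, 91, 89, 87, 79, 73, 87, 111, 123, 126, 126, 125, 124, 122, 121, 125, 129, 132]
20 191 [293.5 335.6] 279 [109, 108, 106, 104, 106, 105, 106, 105, 102, 101, 104, 107, 111, 111, 109, 119, 136, 145, 146, 145, 145, 144, 142, 141, 140, 137, 137, 133, 132, 133, 139, 144, 147, 147, 146, 143, 143, 141, 140, 138, 136, 134, 123, 113, 128, 143, 146, 146, 145, 143, 142, 141, 139, 138, 135, 131, 117, 94, 83, 96, 104, 105, 105, 105, 103, 102, 101, 103, 105, 109, 111]
end row exp 132 [58.0, 55.0, 56.0, 62.0, 62.0, 60.0, 60.0, 62.0, 72.0, 86.0, 93.0, 95.0, 95.0, 95.0, 95.0, 95.0]
[[292.8, 132.4], [336.4, 132.5]]
```

```bash
python3 -c "
from h import *
print(ctrl.finish_job())"
```

```text
the job is handed in; nothing more can be done
None
```

The three boards stand upright in the clamp, down on its floor between the end stops. I turned the sleeve until the last push reached about 32 N with the bar barely moving, and handed the job in at about 28 s of 69 s. The judge's verdict wasn't shown, and I read the final board positions from wrist-camera pixel values, without a last look.

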